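Feed a wet nail-swatch stick into the curing box with the loading boat

TASK

Load the freshly painted nail-swatch stick into the curing box: pick up the steel loading boat by its leaning red handle, carry it level with the stick in it, slide its nose well in through the orange-outlined slot in the box's sloping front cover, and tip it steeply nose down inside so that the stick slides off and lies on the box floor, painted side up. Nothing may touch the slot's cover plate, and the gripper must not touch the wet stick. Then draw the empty boat out, set it back upright, wholly on its grey mat, and let go, leaving the other things on the table where they are.

Things in the scene. Friction and masses are not known exactly. Their poses are not given: they have to be found in the camera images.
- boat_grip (a point): Grip point of the steel loading boat (about 130 g): in the middle of its red paddle handle, a plate 12 thick (along y), 28 wide, 65 long, that leans back, away from the nose, 40 degrees from vertical (its length runs along (-0.643, 0, 0.766)); the point is 50 along from its foot, 52 above the boat's underside. Axes are the boat's: x from tail to open nose, y left, z up.
- boat_base (a point): Boat's base point, on its underside; the grip point is at (-97, 0, 52) from it, the paddle's foot at (-65, 0, 14). Trough: x -5 to 95, 44 wide, 20 high, floor and sides 4 thick, closed at its rear, open at its nose. Tail bar: x -75 to -5, 20 wide, 10 high. 213 long overall. It starts level on the mat. Axes as the grip point's.
- boat_nose (a point): Middle of the boat's open nose, half-way up: (95, 0, 10) from the base point, 192 ahead of and 42 below the grip point; same axes.
- stick: Painted swatch stick lying lengthwise in the trough: white bar 80 x 22 x 5 with green nail tips on its upper face (9 high in all), about 30 g; origin at the centre of its underside, x along its length, z out of its painted face. It slides by itself once the boat is tipped beyond some 25 to 36 degrees.
- slot (a point): Centre of the slot in the curing box's front cover, 105 above the table. Slot, outlined in orange: 58 wide (along y), 40 high measured along the sloping plate; the 44 x 20 trough passes level or nose down. Axes: x level, straight into the box, y left, z up.
- box_floor (a point): Centre of the curing box's inner floor, 6 above the table, axes as the slot's; the slot's centre is at (-75, 0, 99) from it. Clear floor: x from -120 (foot of the cover) to 116 (back wall), y 71 either way. The white box is fixed, 150 wide, 245 deep, 179 high with its clear roof and back.
- cover: The aluminium front cover with the slot in it, 150 wide, 4 thick, leaning back 25 degrees (top edge farther in); origin under the centre of the box at table height, axes as the slot's. The plate runs from x = -119 at the table to -37 at its top, 175 up; slot's centre at (-70, 0, 105).
- mat_mid (a point): Grey parking mat, 300 (x) x 140 (y) x 2 thick, fixed on the table; this point is the middle of its upper face, x along its length. The box and the mat stand side by side in front of the robot, either one on the left.
- polish_a: Bystander: small round nail-polish bottle, pale blue glass with black cap, 32 dia x 74 tall, standing between the mat and the box; origin at the centre of its underside.
- polish_b: Bystander: the same, olive coloured; origin at the centre of its underside.
- cup: Bystander: brown patterned drinking cup, 84 dia at the rim, 105 tall; origin at the centre of its underside.
- can: Bystander: drinks can, 66 dia x 115 tall; origin at the centre of its underside.
- spray: Bystander: pale blue bottle with white cap, 52 dia x 150 tall; origin at the centre of its underside.
- phone: Bystander: white phone lying flat, 140 x 68 x 8; origin at the centre of its underside.
Not all that is in view belongs to the job. Leave any brown look-alike of the part that bears boat_grip alone.

How it is judged:
On the way, in this order (a step that is already met when the one before it is completed fails the run):
1. the boat, held about level (within 15 degrees) with the stick still in it, has its nose at least 50 mm in through the slot (x of boat_nose in the frame of slot above 0.05 m and y of boat_nose in the frame of slot between -0.03 and 0.03 m and z of boat_nose in the frame of slot between -0.05 and 0.05 m and angle between boat_grip's own z axis and vertical below 0.26 rad and distance between stick and boat_nose below 0.08 m), for 0.1 s.
2. the boat's nose is inside the box and it is tipped nose down by more than 25 degrees (x of boat_nose in the frame of slot above 0.02 m and z of boat_nose in the frame of slot below -0.025 m and angle between boat_grip's own z axis and vertical above 0.436 rad), for 0.1 s.
3. the boat is drawn out again and the stick is left in the box (x of boat_nose in the frame of slot below -0.02 m and z of stick in the frame of box_floor below 0.03 m and x of stick in the frame of box_floor between -0.12 and 0.116 m), for 0.1 s.
At the end, for the whole second after the job is handed in: The stick lies at rest on the curing box's inner floor, painted side up (within about 14 degrees of level, origin less than 15 mm above the floor); the boat stands level (within 6 degrees) on the mat with its nose and grip point within the mat's outline (10 mm over is allowed) (x of stick in the frame of box_floor between -0.12 and 0.116 m and y of stick in the frame of box_floor between -0.071 and 0.071 m and z of stick in the frame of box_floor below 0.015 m and angle between stick's own z axis and vertical below 0.25 rad and linear speed of stick below 0.02 m/s and x of boat_grip in the frame of mat_mid between -0.16 and 0.16 m and y of boat_grip in the frame of mat_mid between -0.08 and 0.08 m and x of boat_nose in the frame of mat_mid between -0.16 and 0.16 m and y of boat_nose in the frame of mat_mid between -0.08 and 0.08 m and z of boat_grip in the frame of mat_mid between 0.044 and 0.06 m and angle between boat_grip's own z axis and vertical below 0.1 rad); the robot touches nothing.
It fails at once if the boat touches the slot cover (more than 0.5 N) (contact force between boat and cover above 0.5 N).
It fails at once if the stick touches the slot cover (more than 0.5 N) (contact force between stick and cover above 0.5 N).
It fails at once if the robot touches the slot cover (more than 0.5 N) (contact force between any of the fingers, the arm and cover above 0.5 N).
It fails at once if the gripper or arm touches the wet stick (contact force between any of the fingers, the arm and stick above 0.2 N).
It fails at once if a bystander is pushed more than 25 mm from its place (distance of any of polish_a, polish_b, cup, can, spray, phone from where it was at the start of the episode above 0.025 m).
It also fails if it takes over 69 s, if anything falls off the work surface, if the arm or the gripper's body presses on something with over 40 N, if the wrist force passes 120 N, or if a joint passes its speed limit or range.

ROBOT

A 6-joint arm with a two-finger parallel gripper is mounted at the origin on the work surface. World frame = base frame: x ahead of the robot, y to its left, z up, the work surface at z = 0. Lengths are in m, angles in rad, forces in N, time in s.
With the tool pointing down it reaches from about 0.275 to 0.725 m from the base axis. Payload 5.6 kg.
Tool frame: the origin (TCP) lies at the very end of the fingers, on their centre line; the grasp point (between the pads) lies 19 mm behind it; z points along the fingers, y is the direction in which the jaws open and shut (so a half turn about z gives the same grasp; the last joint's range is limited). The gripper opens to 85 mm and grips with 20 to 120 N. Pads are 22 mm wide; open, the fingers measure 114 mm over their backs; the gripper's body (76 mm by 85 mm) begins 54 mm behind the grasp point. The pads swing forward as they close: fully open they stand 13 mm farther back than shut.
Start: joints at [-0.915, 0.255, 0.108, 0, -1.424, -0.285], TCP at [0.199, -0.513, 0.231] pointing down, gripper open.
Joint ranges: [-2.95, 2.95], [-1.21, 1.97], [-1.09, 1.5], [-2.87, 1.71], [-2.94, -0.07], [-3.05, 3.05]. Speed limits (rad/s): [2.57, 2.57, 3.14, 3.14, 3.14, 3.14].

INTERFACE

Orientations are given as a rotation vector (axis times angle).
In Python, from station import env gives the robot as it stands.
- The arm moves only by the tool servo_tool, never from a script. Its argument "steps" is a list of rows, each an object with "rotation": the turn, a rotation vector about the tool's x, y, z normalised to -1 to 1, where 1 is pi rad, a list of three; "translation": the shift along the tool's x, y, z normalised to -1 to 1, where 1 is 120 mm, a list of three; "hand": the closure, from 0 (fully open) to 1 (shut). A call has 1 to 8 rows; each row is the pose to reach, as a shift and turn from the pose measured when the call began, along the tool's axes at that moment, turning the shorter way round; what a row does not reach only later rows make up. A row lasts 1/8 s, in which the tool goes at most 62.5 mm and 10.7 degrees, less where a joint would pass 70% of its speed; a pose out of reach is approached as far as the arm can. A call with a number of a shift or a turn outside -1 to 1 is refused whole. A call with a gripper value outside its range is refused whole. The fingers move at their own pace and stop on an object; "newtons" is the grip in N (left out, the last holds). Time passes only in rows, so rows that repeat a pose let the fingers close. It gives the time, the measured TCP pose, the force and the opening at its end, in the units of the state.
- env.get_obs(): the state, without advancing time (a new reading comes with each control period).
- env.grab_frame(name): name is "side" or "top"; returns a dict with "image" (384x512x3 uint8, red, green, blue), "depth" (384x512 float32, m along the optical axis (not along the pixel's ray), 0 where there is no reading), "camera_matrix" (3x3 intrinsics, pixels), "R" (3x3) and "t" (3): a world point X has camera coordinates R X + t. Camera axes: x right, y down, z forward; pixel columns grow to the right and rows downward; lengths in m; the calibration is good to about 2 mm. A picture is of the moment at which its call begins.
- env.sign_off(): hands the job in, once; it reports no verdict.
Trained networks look in a picture, given as the dict that the camera call returned (one of the last four; its "shot" number tells which), for a name from the list of things; names that differ only in an ending like _2 or _b are one class to them, and where a whole thing is asked for, a point or a joint stands for the part that bears it (a point fixed in the world has none). Each returns a list of dicts, best first, with "conf" (0 to 1); they miss things now and then, are a little off and sometimes report something else, mostly with a low value. They report only what shows in the picture. A call takes as long as a camera call. They do not tell look-alikes from the thing itself.
- env.find_in(label, picture): "point" ([column, row] in pixels, amid what is visible of it).
- env.outline_of(label, picture): "mask" (384x512 bool, what is visible of it) and "point" ([column, row] in pixels, amid what is visible of it).
- env.pinpoint(label, picture): "point" ([column, row] in pixels: a listed point, or the origin of a listed thing).
The state is a dict: "time_s": time; "q": joint angles; "qvel": joint speeds; "joint_efforts": joint torques, N m; "eef_pos": TCP position; "orientation": TCP orientation; "ft_force": force on the tool from outside, world axes, zero at the start; "wrist_torque": the same for the moment, N m; "finger_gap": finger opening in m.
Only numpy, scipy, OpenCV 4.12 (cv2) and the standard library are available. Lean on these libraries where they do the work, as an engineer would, in place of code of your own. Each camera call takes 0.05 s, during which the arm holds its last target. There are 200 camera calls.

## Working session

There is one attempt and no reset: what is moved stays moved. The work goes in short steps, Python scripts to look and compute and a tool call to move; the robot and the scene stay as the last step left them, time stands still between calls to the robot, and variables do not carry over. Pictures are saved under pics/ and viewed, about 8 in all and at most 12, crops included, and the job is handed in when it is done.

Besides the shell and the picture viewer there is one more tool, called after "Request:" by a JSON object that holds its "method" and its "body", one argument or row to a line. servo_tool: Moves the arm, as the interface text tells. Scaled input: -1 to 1 covers 120 mm each way for a shift and pi rad each way for a turn. Its arguments: {"type":"object","properties":{"steps":{"type":"array"},"newtons":{"type":"number"}},"required":["steps"]}

```bash
mkdir -p pics; ls
cat > h.py <<'E'
import numpy as np, cv2
from scipy.spatial.transform import Rotation as Ro
from station import env
def ray(f,p):
    K=np.array(f["camera_matrix"]);R=np.array(f["R"]);t=np.array(f["t"])
    d=R.T@np.linalg.inv(K)@np.array([p[0],p[1],1.]);return -R.T@t,d
def at_z(f,p,z):
    c,d=ray(f,p);return c+d*(z-c[2])/d[2]
def at_depth(f,p):
    c,d=ray(f,p);u,v=int(round(p[0])),int(round(p[1]))
    return c+d*f["depth"][v,u]
def proj(f,X):
    x=np.array(f["camera_matrix"])@(np.array(f["R"])@np.array(X)+np.array(f["t"]));return x[:2]/x[2]
def cloud(f):
    K=np.array(f["camera_matrix"]);R=np.array(f["R"]);t=np.array(f["t"])
    v,u=np.mgrid[:384,:512];P=np.stack([u,v,np.ones_like(u)],-1)@np.linalg.inv(K).T*f["depth"][...,None]
    return (P-t)@R
def save(f,n,box=None,s=1):
    im=f["image"][...,::-1]
    if box: im=im[box[1]:box[3],box[0]:box[2]]
    cv2.imwrite("pics/"+n,cv2.resize(im,None,fx=s,fy=s,interpolation=cv2.INTER_CUBIC))
E
python3 - <<'E'
from h import *
np.set_printoptions(precision=4,suppress=True)
fs={n:env.grab_frame(n) for n in("side","top")}
im=np.vstack([fs["top"]["image"],fs["side"]["image"]])[...,::-1]
save(fs["top"],"top0.png",s=1.5);save(fs["side"],"side0.png",s=1.5)
o=env.get_obs();print(o["time_s"],o["eef_pos"],o["orientation"],o["finger_gap"],o["q"])
for n,f in fs.items():
    print(n,"cam",-np.array(f["R"]).T@f["t"])
    for l in "boat_grip boat_base boat_nose stick slot box_floor cover mat_mid polish_a cup can spray phone".split():
        for r in env.pinpoint(l,f)[:3]:
            print(n,l,np.round(r["point"],1),round(r["conf"],2),at_depth(f,r["point"]) if 0<=r["point"][0]<511 and 0<=r["point"][1]<383 else "")
E
```

```text
pics
0.1 [ 0.1992 -0.5122  0.2305] [ 0.579  -3.0874 -0.0026] 0.08555642685222051 [-0.9154  0.2557  0.1071 -0.0005 -1.4239 -0.2846]
side cam [0.1818 0.7817 1.0606]
side boat_grip [288.9 272.6] 0.89 [0.3463 0.2202 0.0703]
side boat_grip [221.  243.6] 0.81 [0.5578 0.2177 0.0621]
side boat_base [284.2 314.9] 0.77 [0.3178 0.3047 0.0021]
side boat_base [189.4 242.9] 0.73 [0.6606 0.2325 0.0157]
side boat_base [299.3 118.1] 0.43 [ 0.5908 -0.4533  0.0229]
side boat_nose [163.5 227.5] 0.87 [0.7697 0.2136 0.0022]
side boat_nose [286.9 351. ] 0.76 [0.2729 0.3892 0.0021]
side stick [175.9 235.4] 0.51 [0.7129 0.2269 0.0134]
side slot [263.6 127. ] 0.89 [ 0.6829 -0.3225  0.0403]
side cover [249.2 144.8] 0.81 [ 0.6679 -0.1742  0.0773]
side mat_mid [196.  241.7] 0.65 [0.6466 0.2183 0.0128]
side mat_mid [243.5 192.6] 0.49 [ 0.6039 -0.0085  0.0282]
side polish_a [261.5 211.3] 0.71 [0.5221 0.0241 0.0135]
side polish_a [243.9 195.6] 0.45 [ 0.6026 -0.0086  0.0137]
side cup [183.4 178.9] 0.87 [0.8028 0.041  0.0433]
side cup [266.9 210.1] 0.41 [0.5056 0.0195 0.024 ]
side can [149.1 317.4] 0.9 [0.6006 0.4973
[... 508 characters left out ...]
.5 151.8] 0.75 [0.705  0.2231 0.0134]
top slot [344.9 169.6] 0.79 [ 0.6643 -0.2858  0.0056]
top box_floor [333.4 156.4] 0.74 [ 0.6715 -0.2157  0.1687]
top box_floor [403.1 188.3] 0.63 [ 0.6062 -0.4477  0.0457]
top cover [331.9 153.9] 0.56 [ 0.6761 -0.2097  0.1784]
top mat_mid [182.5 166.6] 0.77 [0.6602 0.2094 0.0111]
top mat_mid [330.8 154.5] 0.7 [ 0.6752 -0.2076  0.1747]
top polish_a [332.3 155.5] 0.67 [ 0.6732 -0.2121  0.1718]
top polish_a [255.4 183.7] 0.59 [ 0.6108 -0.0127  0.0322]
top cup [250.4 115.9] 0.65 [0.825  0.0073 0.006 ]
top can [183.8 165.6] 0.59 [0.6648 0.207  0.0029]
top spray [405.5 188.7] 0.82 [ 0.6034 -0.449   0.0602]
top phone [406.2 231.3] 0.62 [ 0.4808 -0.4707  0.0059]
```

View pics/top0.png

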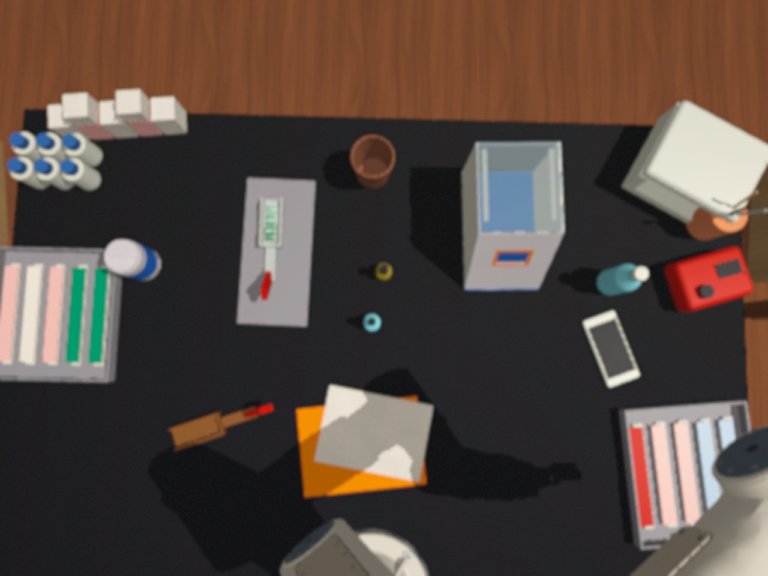

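View pics/side0.png

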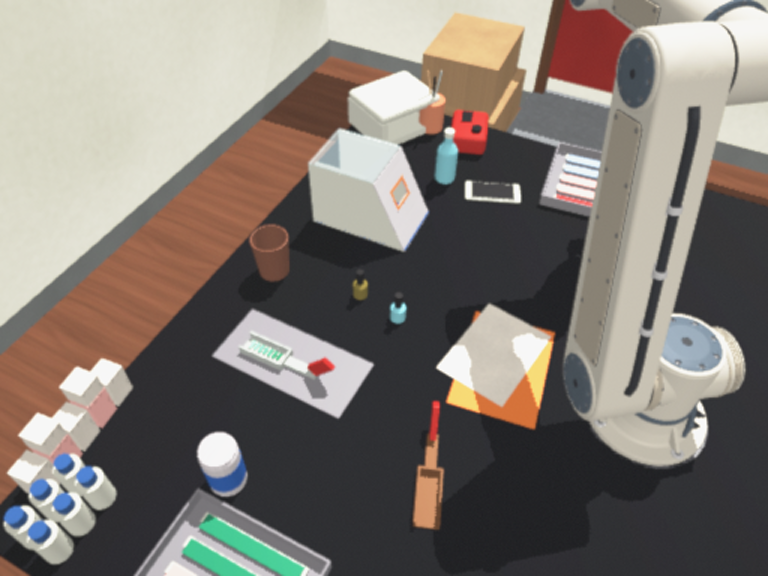

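Top view: the steel boat with green-tipped stick and red handle is on the grey mat (image ~(177,165) in native px, handle (177,190)). The brown look-alike is at (145,282), off the mat. The steel one on the mat fits the description. The box with the orange slot is at (342,172), polish bottles at (248,215) and (256,181). I'll measure precisely and confirm in one crop.

Run:
```python
from h import *
np.set_printoptions(precision=4,suppress=True)
fs={n:env.grab_frame(n) for n in("side","top")}
a=cv2.resize(fs["top"]["image"][110:225,150:265],(400,400),interpolation=cv2.INTER_CUBIC)
b=cv2.resize(fs["side"]["image"][190:290,130:270],(400,286),interpolation=cv2.INTER_CUBIC)
b=np.vstack([b,np.zeros((114,400,3),np.uint8)])
cv2.imwrite("pics/crop1.png",np.hstack([a,b])[...,::-1])
for n,f in fs.items():
    C=cloud(f);h=cv2.cvtColor(f["image"],cv2.COLOR_RGB2HSV).astype(int);im=f["image"].astype(int)
    ok=(f["depth"]>0)
    # red handle
    red=((h[...,0]<8)|(h[...,0]>172))&(h[...,1]>170)&(h[...,2]>70)
    reg=(C[...,0]>.42)&(C[...,0]<.7)&(C[...,1]>.12)&(C[...,1]<.3)&ok
    P=C[red&reg];print(n,"red",len(P),P.min(0),P.max(0),P.mean(0), "px",np.argwhere(red&reg).mean(0)[::-1])
    if len(P)>5:
        w=np.linalg.svd(P-P.mean(0))[2][0];print(" dir",w)
    # trough rim
    reg2=reg|((C[...,0]>.6)&(C[...,0]<.85)&(C[...,1]>.12)&(C[...,1]<.32)&ok)
    T=reg2&(C[...,2]>.008)&~red; P=C[T]
    r=cv2.minAreaRect((P[:,:2]*1000).astype(np.float32));print(" boat nonred",len(P),r)
    # mat
    M=reg2|((C[...,0]>.4)&(C[...,0]<.9)&(C[...,1]>.1)&(C[...,1]<.33)&ok)
    M&=(im.min(-1)>70)&(C[...,2]<.012); 
    if n=="top": M&=(h[...,1]<40)
    M=M.astype(np.uint8);M=cv2.morphologyEx(M,cv2.MORPH_OPEN,np.ones((3,3),np.uint8))
    P=np.array([at_z(f,p[::-1],.002) for p in np.argwhere(M)])
    r=cv2.minAreaRect((P[:,:2]*1000).astype(np.float32));print(" mat",r)
    # slot orange
    O=(h[...,0]>5)&(h[...,0]<20)&(h[...,1]>110)&(h[...,2]>110)&(C[...,0]>.5)&(C[...,1]<-.1)&(C[...,1]>-.33)&ok
    px=np.argwhere(O)[:,::-1];P=C[O];print(" slot",len(P),px.min(0),px.max(0),"midz.105",at_z(f,(px.min(0)+px.max(0))/2,.105),P.mean(0),P.min(0),P.max(0))
    # cover plane
    S=ok&(C[...,1]<-.12)&(C[...,1]>-.33)&(C[...,0]>.5)&(C[...,0]<.72)&(C[...,2]>.02)&(C[...,2]<.165)&(im.min(-1)>90)
    P=C[S]
    best=None;rng=np.random.default_rng(0)
    for _ in range(300):
        q=P[rng.choice(len(P),3,False)];nn=np.cross(q[1]-q[0],q[2]-q[0]);l=np.linalg.norm(nn)
        if l<1e-5: continue
        nn/=l
        if nn[0]>0: nn=-nn
        if abs(nn[0])<.6: continue
        d=np.abs((P-q[0])@nn)<.004
        if best is None or d.sum()>best.sum(): best=d
    Q=P[best];c=Q.mean(0);nn=np.linalg.svd(Q-c)[2][2];nn*=-np.sign(nn[0])
    print(" cover",len(P),len(Q),c,nn,"lean",np.degrees(np.arcsin(nn[2])),"yaw",np.degrees(np.arctan2(-nn[1],-nn[0])),"rms",np.std((Q-c)@nn),"plane x at slot:")
    # box top rim
    B=ok&(C[...,2]>.165)&(C[...,2]<.19)&(C[...,0]>.55)&(C[...,1]<-.08)&(C[...,1]>-.35)
    P=C[B];print(" boxtop",len(P),cv2.minAreaRect((P[:,:2]*1000).astype(np.float32)) if len(P)>4 else "", P[:,2].max())
```

```text
side red 90 [0.5558 0.2168 0.0215] [0.6077 0.2269 0.0719] [0.5813 0.223  0.0506] px [213.2556 244.0667]
 dir [ 0.6593  0.0287 -0.7513]
 boat nonred 564 ((642.7939453125, 193.60269165039062), (100.27792358398438, 242.2261199951172), 89.39631652832031)
 mat ((659.7530517578125, 206.81979370117188), (147.37759399414062, 306.6540222167969), 88.52299499511719)
 slot 2246 [ 50 118] [272 218] midz.105 [0.8546 0.0786 0.105 ] [ 1.6832 -0.2122 -0.7397] [ 0.629 -0.33  -0.768] [ 1.9246 -0.1     0.1328]
 cover 1751 976 [ 0.6332 -0.2443  0.0936] [-0.9058 -0.0261  0.4229] lean 25.020441441387494 yaw 1.6480112539230216 rms 0.0016453901465599279 plane x at slot:
 boxtop 1606 ((1300.0849609375, -256.143310546875), (161.1681671142578, 1275.0875244140625), 88.87269592285156) 0.18986190287787452
top red 67 [0.5599 0.21   0.0351] [0.6098 0.2207 0.076 ] [0.583  0.2146 0.0588] px [176.7463 190.209 ]
 dir [-0.8075  0.0145  0.5896]
 boat nonred 486 ((663.1703491210938, 200.0205078125), (210.78822326660156, 74.40846252441406), 2.4659736156463623)
 mat ((660.629638671875, 206.128173828125), (145.8198699951172, 306.6117858886719), 88.76792907714844)
 slot 3524 [274   0] [354 176] midz.105 [ 0.8816 -0.1732  0.105 ] [ 1.4602 -0.216  -0.7394] [ 0.6315 -0.3299 -0.7699] [ 1.6948 -0.1002  0.1296]
 cover 1757 1522 [ 0.6388 -0.2507  0.0962] [-0.9058 -0.0286  0.4228] lean 25.009004366393373 yaw 1.8091339809058045 rms 0.001220621072194866 plane x at slot:
 boxtop 3643 ((755.0582885742188, -248.27487182617188), (172.8883819580078, 152.06692504882812), 1.5464874505996704) 0.18586797692574303
```

View pics/crop1.png

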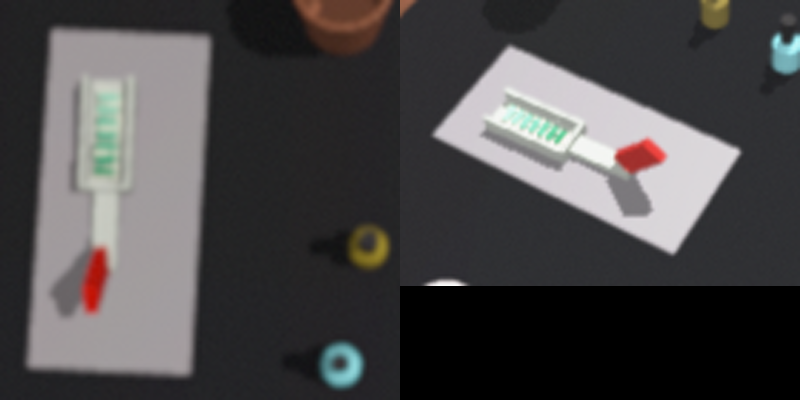

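The crop confirms it: steel boat with the stick, nose pointing away from the robot (+x), red handle at its rear. Now I'll refine the boat and slot poses.

Run:
```python
from h import *
np.set_printoptions(precision=4,suppress=True)
fs={n:env.grab_frame(n) for n in("side","top")}
for n,f in fs.items():
    C=cloud(f);h=cv2.cvtColor(f["image"],cv2.COLOR_RGB2HSV).astype(int);im=f["image"].astype(int)
    ok=(f["depth"]>0);red=((h[...,0]<8)|(h[...,0]>172))&(h[...,1]>150)
    reg=(C[...,0]>.54)&(C[...,0]<.85)&(C[...,1]>.17)&(C[...,1]<.27)&ok&~red
    P=C[reg&(C[...,2]>.0155)&(C[...,2]<.03)];r=cv2.minAreaRect((P[:,:2]*1000).astype(np.float32));print(n,"trough",len(P),r,P.min(0),P.max(0),np.median(P,0))
    T=P[:,:2];k=T-T.mean(0);w=np.linalg.svd(k)[2][0];print("  pca yaw",np.degrees(np.arctan(w[1]/w[0])))
    O=(h[...,0]>3)&(h[...,0]<20)&(h[...,1]>90)&ok&(C[...,0]>.55)&(C[...,0]<.75)&(C[...,1]<-.15)&(C[...,1]>-.33)&(C[...,2]>.06)&(C[...,2]<.15)
    px=np.argwhere(O)[:,::-1];P=C[O]
    c=cv2.minAreaRect(px.astype(np.float32));print(" slot",len(P),c,"rect@.105",at_z(f,c[0],.105),"meanpx@.105",at_z(f,px.mean(0),.105),"cloud mid",(P.min(0)+P.max(0))/2,P.max(0)-P.min(0))
    B=ok&(C[...,2]>.165)&(C[...,2]<.19)&(C[...,0]>.6)&(C[...,0]<.9)&(C[...,1]<-.12)&(C[...,1]>-.35)
    P=C[B];print(" boxtop",cv2.minAreaRect((P[:,:2]*1000).astype(np.float32)))
f=fs["top"]
for n,f in fs.items():
  for l in["polish_a","cup","stick"]:
    for r in env.outline_of(l,f)[:2]:
      P=cloud(f)[r["mask"]];print(n,l,round(r["conf"],2),r["point"],np.median(P,0),P[:,2].max())
  s=env.pinpoint("slot",f);print(n,[(x["point"],x["conf"],at_z(f,x["point"],.105)) for x in s])
```

```text
side trough 204 ((670.2576293945312, 218.75047302246094), (187.4022979736328, 46.81783676147461), 0.32068854570388794) [0.5765 0.1955 0.0155] [0.7641 0.2424 0.0297] [0.7016 0.2241 0.0201]
  pca yaw -1.717708118358763
 slot 59 ((266.0384521484375, 128.19229125976562), (10.816654205322266, 19.137155532836914), 33.690067291259766) rect@.105 [ 0.6408 -0.2506  0.105 ] meanpx@.105 [ 0.6414 -0.2532  0.105 ] cloud mid [ 0.648  -0.2675  0.1064] [0.0438 0.1086 0.0545]
 boxtop ((750.9317626953125, -245.0597381591797), (171.4082489013672, 158.03981018066406), 2.2948012351989746)
top trough 151 ((677.626708984375, 217.09007263183594), (181.497802734375, 44.56492614746094), 0.24829740822315216) [0.5869 0.1948 0.0155] [0.7683 0.2396 0.0298] [0.7053 0.2156 0.0198]
  pca yaw 1.7997881367633137
 slot 86 ((341.5, 171.5), (9.0, 27.0), 90.0) rect@.105 [ 0.642  -0.2521  0.105 ] meanpx@.105 [ 0.6419 -0.2516  0.105 ] cloud mid [ 0.6421 -0.2514  0.1034] [0.0212 0.0707 0.0477]
 boxtop ((754.7496337890625, -247.90628051757812), (172.2998504638672, 151.48934936523438), 2.0722148418426514)
side polish_a 0.74 [264.5, 205.1] [0.5119 0.0173 0.0348] 0.07691542821553667
side polish_a 0.54 [240.9, 187.3] [ 0.6137 -0.0033  0.0375] 0.0762196439338144
side cup 0.72 [178.3, 168.6] [0.8224 0.0208 0.0715] 1.0605599277007427
side stick 0.65 [176.9, 234.0] [0.7141 0.2214 0.0136] 1.0605599277007427
side stick 0.43 [145.2, 307.8] [0.6093 0.4842 0.1035] 1.0605599277007427
side [([297.2, 120.4], 0.4, array([ 0.5601, -0.3402,  0.105 ]))]
top cup 0.58 [252.6, 106.0] [0.8476 0.0138 0.0553] 1.1857651530315156
top stick 0.49 [177.7, 148.9] [0.7159 0.2175 0.0115] 1.1857651530315156
top [([95.3, 176.5], 0.69, array([0.6108, 0.4334, 0.105 ])), ([341.9, 169.7], 0.66, array([ 0.6471, -0.2532,  0.105 ]))]
```

```bash
cat >> h.py <<'E'
Z40=np.array([.643,0,-.766])
def tool(tilt,yaw=0,bank=0):
    # tilt: forward lean of tool z from straight down (deg); yaw about world z
    a=np.radians(tilt);z=np.array([np.sin(a),0,-np.cos(a)]);y=np.array([0,1.,0])
    return Ro.from_euler("z",yaw,degrees=True)*Ro.from_matrix(np.stack([np.cross(y,z),y,z],1))
def plan(p,R,p0=None,R0=None):
    o=env.get_obs()
    if p0 is None: p0,R0=np.array(o["eef_pos"]),Ro.from_rotvec(o["orientation"])
    s=R0.inv().apply(np.array(p)-p0)/.12; r=(R0.inv()*R).as_rotvec()/np.pi
    print("t",round(o["time_s"],2),"shift",np.round(s,3),"turn",np.round(r,4),"rows>=",np.ceil(max(np.linalg.norm(s)*120/62.5,np.linalg.norm(r)*180/10.7)))
E
python3 - <<'E'
from h import *
o=env.get_obs();R0=Ro.from_rotvec(o["orientation"]);print(R0.as_matrix().round(3))
plan([.26,-.42,.27],tool(40))
plan([.26,-.42,.27],tool(40,-25))
E
```

```text
[[-0.932 -0.362 -0.   ]
 [-0.362  0.932  0.   ]
 [ 0.     0.    -1.   ]]
t 2.0 shift [-0.751  0.536 -0.323] turn [ 0.0412 -0.2196  0.1132] rows>= 5.0
t 2.0 shift [-0.751  0.536 -0.323] turn [ 0.0896 -0.2098  0.2462] rows>= 6.0
```

Request:
{"method": "servo_tool", "body": {
  "steps": [
    {"rotation": [0.01, -0.05, 0.028], "translation": [-0.2, 0.14, -0.1], "hand": 0},
    {"rotation": [0.02, -0.11, 0.056], "translation": [-0.4, 0.28, -0.2], "hand": 0},
    {"rotation": [0.03, -0.165, 0.085], "translation": [-0.6, 0.42, -0.3], "hand": 0},
    {"rotation": [0.041, -0.22, 0.113], "translation": [-0.751, 0.536, -0.323], "hand": 0},
    {"rotation": [0.041, -0.22, 0.113], "translation": [-0.751, 0.536, -0.323], "hand": 0}
  ]
}}

```text
time_s: 2.62
eef_pos: [0.2592, -0.419, 0.2706]
orientation: [0.003, 2.439, -0.001]
ft_force: [-0.9, -0.2, 0.4]
finger_gap: 0.0852
```

Run:
```python
from h import *
plan([.36,-.30,.29],tool(40))
plan([.46,.12,.25],tool(40))
```

```text
t 2.62 shift [-0.743  0.994  0.418] turn [-0.0004  0.0014 -0.0006] rows>= 3.0
t 2.62 shift [-1.157  4.496  1.207] turn [-0.0004  0.0014 -0.0006] rows>= 10.0
```

Request:
{"method": "servo_tool", "body": {
  "steps": [
    {"rotation": [0, 0, 0], "translation": [-0.37, 0.5, 0.21], "hand": 0},
    {"rotation": [0, 0, 0], "translation": [-0.74, 0.99, 0.42], "hand": 0},
    {"rotation": [0, 0, 0], "translation": [-0.74, 0.99, 0.42], "hand": 0}
  ]
}}

```text
time_s: 3.0
eef_pos: [0.3606, -0.2986, 0.2907]
orientation: [0.001, 2.437, -0.001]
ft_force: [-0.3, 0.1, -0.5]
finger_gap: 0.0854
```

Request:
{"method": "servo_tool", "body": {
  "steps": [
    {"rotation": [0, 0, 0], "translation": [-0.02, 0.5, 0.1], "hand": 0},
    {"rotation": [0, 0, 0], "translation": [-0.05, 1.0, 0.2], "hand": 0},
    {"rotation": [0, 0, 0], "translation": [-0.05, 1.0, 0.2], "hand": 0}
  ]
}}

```text
time_s: 3.38
eef_pos: [0.3807, -0.1768, 0.2764]
orientation: [-0.002, 2.435, -0.0]
ft_force: [0.3, -0.5, 0.5]
finger_gap: 0.0852
```

Request:
{"method": "servo_tool", "body": {
  "steps": [
    {"rotation": [0, 0, 0], "translation": [-0.02, 0.5, 0.1], "hand": 0},
    {"rotation": [0, 0, 0], "translation": [-0.05, 1.0, 0.2], "hand": 0},
    {"rotation": [0, 0, 0], "translation": [-0.05, 1.0, 0.2], "hand": 0}
  ]
}}

```text
time_s: 3.75
eef_pos: [0.3936, -0.0909, 0.2624]
orientation: [0.007, 2.452, -0.008]
ft_force: [0.4, -1.0, 0.3]
finger_gap: 0.0855
```

Request:
{"method": "servo_tool", "body": {
  "steps": [
    {"rotation": [0, 0, 0], "translation": [-0.02, 0.5, 0.1], "hand": 0},
    {"rotation": [0, 0, 0], "translation": [-0.05, 1.0, 0.2], "hand": 0},
    {"rotation": [0, 0, 0], "translation": [-0.05, 1.0, 0.2], "hand": 0}
  ]
}}

```text
time_s: 4.12
eef_pos: [0.4142, 0.0313, 0.2472]
orientation: [0.003, 2.451, -0.006]
ft_force: [-0.1, -0.0, 0.1]
finger_gap: 0.0854
```

Request:
{"method": "servo_tool", "body": {
  "steps": [
    {"rotation": [0, 0, 0], "translation": [-0.02, 0.5, 0.1], "hand": 0},
    {"rotation": [0, 0, 0], "translation": [-0.05, 1.0, 0.2], "hand": 0},
    {"rotation": [0, 0, 0], "translation": [-0.05, 1.0, 0.2], "hand": 0}
  ]
}}

```text
time_s: 4.5
eef_pos: [0.4456, 0.1429, 0.2444]
orientation: [-0.024, 2.476, 0.003]
ft_force: [-0.5, -0.9, -0.3]
finger_gap: 0.0855
```

Run:
```python
from h import *
print(env.get_obs()["eef_pos"],env.get_obs()["orientation"])
g=np.array([.571,.217,.054])
plan(g-.06*Z40,tool(40)); plan(g+.019*Z40,tool(40))
```

```text
[0.44564105 0.14292807 0.24438271] [-0.02417271  2.47636822  0.00317728]
t 4.5 shift [0.164 0.608 1.398] turn [ 0.0027 -0.0105  0.0053] rows>= 3.0
t 4.5 shift [0.142 0.603 2.056] turn [ 0.0027 -0.0105  0.0053] rows>= 5.0
```

Request:
{"method": "servo_tool", "body": {
  "steps": [
    {"rotation": [0.001, -0.005, 0.003], "translation": [0.08, 0.3, 0.4], "hand": 0},
    {"rotation": [0.003, -0.01, 0.005], "translation": [0.164, 0.607, 0.8], "hand": 0},
    {"rotation": [0.003, -0.01, 0.005], "translation": [0.164, 0.607, 1.0], "hand": 0},
    {"rotation": [0.003, -0.01, 0.005], "translation": [0.164, 0.607, 1.0], "hand": 0}
  ]
}}

```text
time_s: 5.0
eef_pos: [0.5213, 0.1947, 0.1824]
orientation: [-0.05, 2.539, 0.014]
ft_force: [-0.4, 0.0, 0.8]
finger_gap: 0.086
```

Run:
```python
from h import *
np.set_printoptions(precision=4,suppress=True)
o=env.get_obs();print(o["eef_pos"],o["orientation"])
fs={n:env.grab_frame(n) for n in("side","top")}
g=np.array([.571,.217,.054])
ims=[]
for n,f in fs.items():
    im=f["image"].copy()
    c=proj(f,g).astype(int);print(n,c)
    s=np.clip(c-45,0,None);im=cv2.resize(im[s[1]:s[1]+90,s[0]:s[0]+90],(396,396),interpolation=cv2.INTER_CUBIC)
    for P,col in((g,(0,255,255)),(np.array(o["eef_pos"]),(255,255,0)),(g+[.192,0,-.042],(255,0,255)),(g+[.032,0,-.038],(0,0,255))):
        q=((proj(f,P)-s+.5)*4.4).astype(int);cv2.circle(im,tuple(int(v) for v in q),3,col,-1)
    ims.append(im)
cv2.imwrite("pics/pre.png",np.hstack(ims)[...,::-1])
plan(g+.019*Z40,tool(40))
```

```text
[0.5213 0.1947 0.1824] [-0.05    2.5387  0.0141]
side [217 243]
top [176 194]
t 5.1 shift [0.243 0.164 1.284] turn [ 0.0075 -0.0302  0.0103] rows>= 3.0
```

View pics/pre.png

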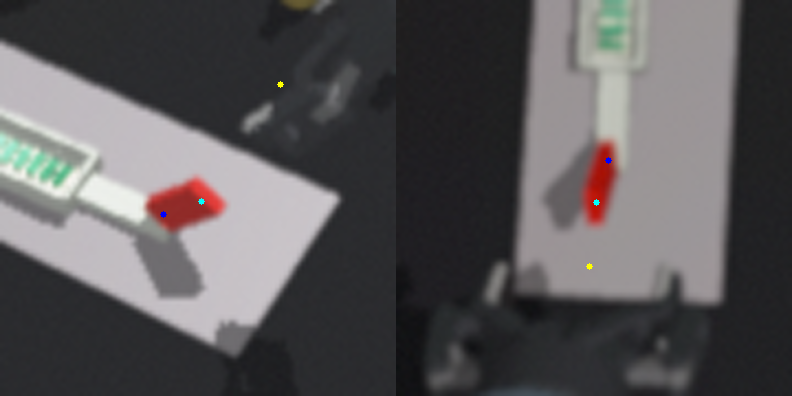

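Projected grip (cyan) and foot (blue) points land on the red handle in both views: side (217,243), top (176,194). The tool has drifted from its commanded pose, so I'll check the joints.

Run:
```python
from h import *
o=env.get_obs();print(np.round(o["q"],3),np.round(o["qvel"],3),o["eef_pos"],Ro.from_rotvec(o["orientation"]).as_matrix().round(3))
```

```text
[ 0.804 -0.039 -0.794  0.888 -0.531 -3.053] [ 0.011 -0.031 -0.002  0.002 -0.009  0.002] [0.52069424 0.1949415  0.18288082] [[-0.823 -0.04   0.567]
 [-0.033  0.999  0.022]
 [-0.567 -0.001 -0.824]]
```

Joint 6 is at its limit (-3.05). I'll use the half-turn grasp and a lean of only 20°, which keeps the wrist well conditioned.

Run:
```python
from h import *
T=np.array([.50,.205,.185])
rz=lambda d:Ro.from_euler("z",d,degrees=True)
plan(T,tool(20)*rz(-80))
plan(T,tool(20)*rz(-160),T,tool(20)*rz(-80))
```

```text
t 5.1 shift [ 0.129  0.091 -0.11 ] turn [-0.0515  0.0709 -0.4304] rows>= 8.0
t 5.1 shift [0. 0. 0.] turn [-0.     -0.     -0.4444] rows>= 8.0
```

Request:
{"method": "servo_tool", "body": {
  "steps": [
    {"rotation": [-0.05, 0.07, -0.43], "translation": [0.13, 0.09, -0.11], "hand": 0},
    {"rotation": [-0.05, 0.07, -0.43], "translation": [0.13, 0.09, -0.11], "hand": 0},
    {"rotation": [-0.05, 0.07, -0.43], "translation": [0.13, 0.09, -0.11], "hand": 0},
    {"rotation": [-0.05, 0.07, -0.43], "translation": [0.13, 0.09, -0.11], "hand": 0},
    {"rotation": [-0.05, 0.07, -0.43], "translation": [0.13, 0.09, -0.11], "hand": 0},
    {"rotation": [-0.05, 0.07, -0.43], "translation": [0.13, 0.09, -0.11], "hand": 0},
    {"rotation": [-0.05, 0.07, -0.43], "translation": [0.13, 0.09, -0.11], "hand": 0},
    {"rotation": [-0.05, 0.07, -0.43], "translation": [0.13, 0.09, -0.11], "hand": 0}
  ]
}}

```text
time_s: 6.1
eef_pos: [0.4995, 0.2051, 0.1861]
orientation: [-1.835, 2.183, -0.329]
ft_force: [-0.5, 0.5, 0.5]
finger_gap: 0.0855
```

Request:
{"method": "servo_tool", "body": {
  "steps": [
    {"rotation": [0, 0, -0.444], "translation": [0, 0, 0], "hand": 0},
    {"rotation": [0, 0, -0.444], "translation": [0, 0, 0], "hand": 0},
    {"rotation": [0, 0, -0.444], "translation": [0, 0, 0], "hand": 0},
    {"rotation": [0, 0, -0.444], "translation": [0, 0, 0], "hand": 0},
    {"rotation": [0, 0, -0.444], "translation": [0, 0, 0], "hand": 0},
    {"rotation": [0, 0, -0.444], "translation": [0, 0, 0], "hand": 0},
    {"rotation": [0, 0, -0.444], "translation": [0, 0, 0], "hand": 0},
    {"rotation": [0, 0, -0.444], "translation": [0, 0, 0], "hand": 0}
  ]
}}

```text
time_s: 7.1
eef_pos: [0.4987, 0.205, 0.1871]
orientation: [-2.988, 0.52, -0.536]
ft_force: [-0.3, 1.1, 0.4]
finger_gap: 0.0853
```

```bash
cat >> h.py <<'E'
Rz=lambda d:Ro.from_euler("z",d,degrees=True)
FL=Rz(180)
def st():
    o=env.get_obs();m=Ro.from_rotvec(o["orientation"]).as_matrix()
    print("t",round(o["time_s"],2),"p",np.round(o["eef_pos"],4),"z",m[:,2].round(3),"y",m[:,1].round(3),"q",np.round(o["q"],3),"gap",round(o["finger_gap"],4),"F",np.round(o["ft_force"],1))
E
python3 - <<'E'
from h import *
st()
g=np.array([.571,.217,.054]);Z=tool(20).apply([0,0,1])
plan(g-.05*Z,tool(20)*FL)
plan(g+.019*Z,tool(20)*FL,g-.05*Z,tool(20)*FL)
E
```

```text
t 7.1 p [0.4987 0.205  0.1871] z [ 0.348  0.001 -0.938] y [-0.316 -0.941 -0.119] q [ 0.85   0.041 -0.448  0.347 -0.872  0.179] gap 0.0853 F [-0.3  1.1  0.4]
t 7.1 shift [ 0.138 -0.155  0.833] turn [-0.0007 -0.0018 -0.1097] rows>= 2.0
t 7.1 shift [0.    0.    0.575] turn [0. 0. 0.] rows>= 2.0
```

Request:
{"method": "servo_tool", "body": {
  "steps": [
    {"rotation": [0, -0.001, -0.055], "translation": [0.07, -0.08, 0.42], "hand": 0},
    {"rotation": [-0.001, -0.002, -0.11], "translation": [0.138, -0.155, 0.833], "hand": 0},
    {"rotation": [-0.001, -0.002, -0.11], "translation": [0.138, -0.155, 0.833], "hand": 0}
  ]
}}

```text
time_s: 7.48
eef_pos: [0.5526, 0.2155, 0.0978]
orientation: [3.09, 0.002, 0.536]
ft_force: [-1.6, -0.5, 0.7]
finger_gap: 0.0852
```

Run:
```python
from h import *
st()
f=env.grab_frame("top");g=np.array([.571,.217,.054])
save(f,"pre2.png",(130,140,230,240),5)
Z=tool(20).apply([0,0,1])
plan(g+.019*Z,tool(20)*FL)
```

```text
t 7.47 p [0.5526 0.2155 0.0978] z [ 0.337 -0.005 -0.942] y [ 0.    -1.     0.005] q [ 0.766  0.229 -0.484  0.404 -0.648  0.508] gap 0.0852 F [-1.6 -0.5  0.7]
t 7.53 shift [ 0.01  -0.008  0.571] turn [0.0009 0.0008 0.    ] rows>= 2.0
```

View pics/pre2.png

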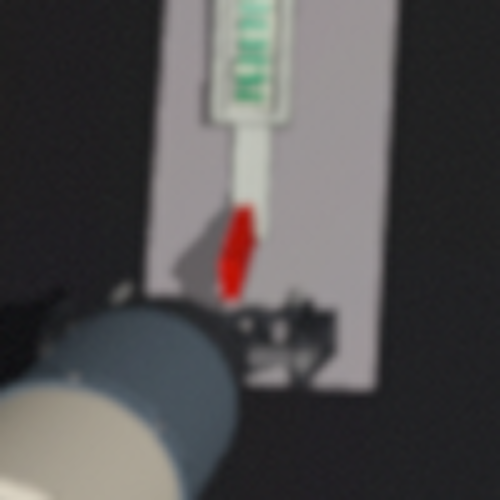

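Open fingers straddle the handle (handle px (235,250) in the crop, fingers at (125,290) and (300,330)). Descending and closing.

Request:
{"method": "servo_tool", "body": {
  "steps": [
    {"rotation": [0.001, 0.001, 0], "translation": [0.005, -0.006, 0.3], "hand": 0},
    {"rotation": [0.001, 0.001, 0], "translation": [0.01, -0.008, 0.571], "hand": 0},
    {"rotation": [0.001, 0.001, 0], "translation": [0.01, -0.008, 0.571], "hand": 0}
  ]
}}

```text
time_s: 7.9
eef_pos: [0.5767, 0.2162, 0.0363]
orientation: [3.093, -0.002, 0.545]
ft_force: [0.1, 0.1, 0.2]
finger_gap: 0.0855
```

Request:
{"method": "servo_tool", "body": {
  "steps": [
    {"rotation": [0, 0, 0], "translation": [0, 0, 0], "hand": 1},
    {"rotation": [0, 0, 0], "translation": [0, 0, 0], "hand": 1},
    {"rotation": [0, 0, 0], "translation": [0, 0, 0], "hand": 1},
    {"rotation": [0, 0, 0], "translation": [0, 0, 0], "hand": 1},
    {"rotation": [0, 0, 0], "translation": [0, 0, 0], "hand": 1},
    {"rotation": [0, 0, 0], "translation": [0, 0, 0], "hand": 1}
  ],
  "newtons": 110
}}

```text
time_s: 8.65
eef_pos: [0.577, 0.2166, 0.037]
orientation: [3.094, -0.001, 0.547]
ft_force: [-3.2, 0.4, 4.7]
finger_gap: 0.0105
```

Run:
```python
from h import *
st()
f=env.grab_frame("side");g=np.array([.571,.217,.054])
C=cloud(f);T=(C[...,0]>.6)&(C[...,0]<.85)&(C[...,1]>.17)&(C[...,1]<.27)&(C[...,2]>.0155)&(C[...,2]<.03);P=C[T];print(P.min(0),P.max(0),np.median(P,0))
save(f,"grip.png",(150,180,290,280),4)
plan(np.array(env.get_obs()["eef_pos"])+[0,0,.06],tool(20)*FL)
```

```text
t 8.65 p [0.577  0.2166 0.037 ] z [ 0.343 -0.    -0.939] y [-0.001 -1.    -0.   ] q [ 0.716  0.336 -0.553  0.522 -0.469  0.41 ] gap 0.0105 F [-3.2  0.4  4.7]
[0.60156637 0.19383714 0.01552693] [0.76425303 0.2410664  0.02934048] [0.70005558 0.221411   0.02000748]
t 8.7 shift [ 0.171 -0.    -0.47 ] turn [ 0.0001 -0.0003 -0.0003] rows>= 1.0
```

View pics/grip.png

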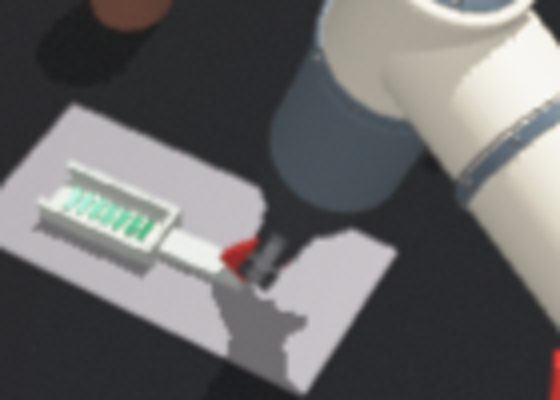

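The gripper holds the red handle (crop (240,255)), with the stick still in the trough. Lifting gently.

Request:
{"method": "servo_tool", "body": {
  "steps": [
    {"rotation": [0, 0, 0], "translation": [0.02, 0, -0.06], "hand": 1},
    {"rotation": [0, 0, 0], "translation": [0.07, 0, -0.18], "hand": 1},
    {"rotation": [0, 0, 0], "translation": [0.13, 0, -0.35], "hand": 1},
    {"rotation": [0, 0, 0], "translation": [0.2, 0, -0.55], "hand": 1},
    {"rotation": [0, 0, 0], "translation": [0.25, 0, -0.7], "hand": 1},
    {"rotation": [0, 0, 0], "translation": [0.28, 0, -0.78], "hand": 1},
    {"rotation": [0, 0, 0], "translation": [0.28, 0, -0.78], "hand": 1}
  ]
}}

```text
time_s: 9.57
eef_pos: [0.5765, 0.2168, 0.1367]
orientation: [-3.093, 0.002, -0.547]
ft_force: [-0.2, 0.5, -1.9]
finger_gap: 0.0105
```

```bash
cat >> h.py <<'E'
def boatview(f,o,dims=True):
    """expected boat pts given tcp; compare trough cloud"""
    C=cloud(f);p=np.array(o["eef_pos"])
    return C
E
python3 - <<'E'
from h import *
np.set_printoptions(precision=4,suppress=True)
st()
for n in("side","top"):
    f=env.grab_frame(n);C=cloud(f)
    T=(C[...,0]>.60)&(C[...,0]<.85)&(C[...,1]>.16)&(C[...,1]<.28)&(C[...,2]>.075)&(C[...,2]<.2)&(f["depth"]>0)
    P=C[T&(C[...,0]>.655)];print(n,len(P),P.min(0),P.max(0))
    for a in np.arange(.66,.78,.02):
        q=P[(P[:,0]>a)&(P[:,0]<a+.02)]
        if len(q):print(round(a,2),len(q),"y",q[:,1].min(),q[:,1].max(),"zmax",np.percentile(q[:,2],95),"zmed",np.median(q[:,2]),"zmin",np.percentile(q[:,2],5))
save(f,"lift.png",(130,110,250,230),5)
E
```

```text
t 9.57 p [0.5765 0.2168 0.1367] z [ 0.343  0.    -0.939] y [-0.001 -1.    -0.001] q [ 0.741  0.227 -0.36   0.346 -0.75   0.602] gap 0.0105 F [-0.2  0.5 -1.9]
side 560 [0.6557 0.193  0.0993] [0.7661 0.2417 0.1265]
0.66 116 y 0.19482485123420257 0.24164364103449268 zmax 0.12283422793509952 zmed 0.11475874342951115 zmin 0.10365284258468899
0.68 102 y 0.19621223913884894 0.24100589778063944 zmax 0.12289477413419982 zmed 0.11323009442034379 zmin 0.1054545227888925
0.7 109 y 0.1959068525799166 0.24095838299481398 zmax 0.12224923997534852 zmed 0.11312016461001143 zmin 0.10390524067189763
0.72 108 y 0.19304228183729533 0.24174535602227679 zmax 0.12217715882338889 zmed 0.11366578855666279 zmin 0.10569538344069691
0.74 95 y 0.19494420188364972 0.24074022894277583 zmax 0.12152242168802503 zmed 0.11234465143556002 zmin 0.10402547391198055
0.76 19 y 0.1949873819532115 0.2400835765799527 zmax 0.12012550747357824 zmed 0.10656946681113275 zmin 0.10338104179378317
top 639 [0.6555 0.1929 0.0971] [0.7672 0.2382 0.1253]
0.66 102 y 0.193053194066884 0.23775655847830615 zmax 0.12145945079006819 zmed 0.10969261703241888 zmin 0.1015770465065982
0.68 122 y 0.1931768409897583 0.2380073976251673 zmax 0.11993678541480038 zmed 0.11028180143123806 zmin 0.10113427418835026
0.7 121 y 0.19316519922491798 0.23668969245089072 zmax 0.12006973752469707 zmed 0.11015981192730812 zmin 0.1024365459831842
0.72 117 y 0.19341672429870793 0.23818506020181218 zmax 0.1201442307539632 zmed 0.11024379689477365 zmin 0.1016476956157755
0.74 115 y 0.19293227924386358 0.23799879073142188 zmax 0.11972338089825146 zmed 0.10990273317372927 zmin 0.10053048875686205
0.76 47 y 0.19358153892624347 0.23604603211234812 zmax 0.11921798593546841 zmed 0.10358790705737238 zmin 0.1000770665728417
```

View pics/lift.png

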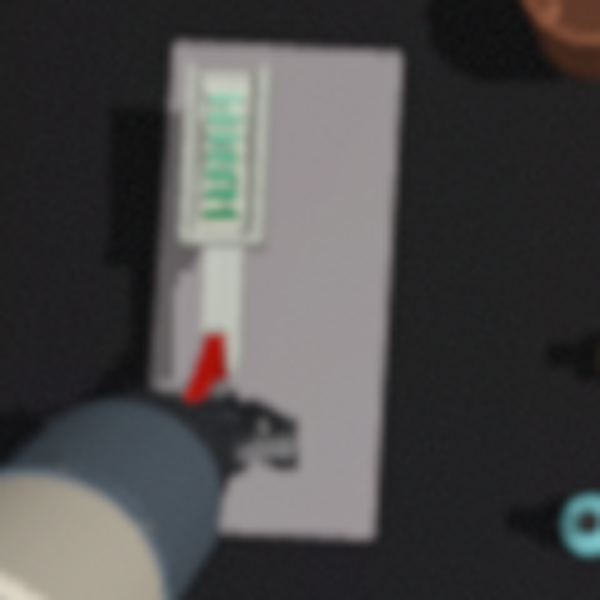

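The boat is lifted level (rim height uniform ~0.12, nose x 0.765, y 0.2165), with the stick in it. Retract and traverse toward the box.

Request:
{"method": "servo_tool", "body": {
  "steps": [
    {"rotation": [0, 0, 0], "translation": [-0.06, 0.08, -0.03], "hand": 1},
    {"rotation": [0, 0, 0], "translation": [-0.17, 0.25, -0.1], "hand": 1},
    {"rotation": [0, 0, 0], "translation": [-0.32, 0.5, -0.19], "hand": 1},
    {"rotation": [0, 0, 0], "translation": [-0.47, 0.75, -0.28], "hand": 1},
    {"rotation": [0, 0, 0], "translation": [-0.57, 0.92, -0.33], "hand": 1},
    {"rotation": [0, 0, 0], "translation": [-0.61, 0.99, -0.355], "hand": 1},
    {"rotation": [0, 0, 0], "translation": [-0.61, 0.99, -0.355], "hand": 1}
  ]
}}

```text
time_s: 10.55
eef_pos: [0.4922, 0.0971, 0.1505]
orientation: [3.093, -0.002, 0.544]
ft_force: [0.7, 0.6, -2.4]
finger_gap: 0.0106
```

Request:
{"method": "servo_tool", "body": {
  "steps": [
    {"rotation": [0, 0, 0], "translation": [-0.06, 0.08, -0.03], "hand": 1},
    {"rotation": [0, 0, 0], "translation": [-0.17, 0.25, -0.1], "hand": 1},
    {"rotation": [0, 0, 0], "translation": [-0.32, 0.5, -0.19], "hand": 1},
    {"rotation": [0, 0, 0], "translation": [-0.47, 0.75, -0.28], "hand": 1},
    {"rotation": [0, 0, 0], "translation": [-0.57, 0.92, -0.33], "hand": 1},
    {"rotation": [0, 0, 0], "translation": [-0.61, 0.99, -0.355], "hand": 1},
    {"rotation": [0, 0, 0], "translation": [-0.61, 0.99, -0.355], "hand": 1}
  ]
}}

```text
time_s: 11.42
eef_pos: [0.4087, -0.0216, 0.1658]
orientation: [3.093, -0.003, 0.545]
ft_force: [0.0, 0.4, -1.5]
finger_gap: 0.0103
```

```bash
cat >> h.py <<'E'
S=np.array([.6415,-.252,.105]);YAW=1.8
OFF=np.array([-.0935,0,.035]) # tcp from base, boat axes
def ins(d,pitch=0,x0=None,dz=0,lean=20,S=S,yaw=YAW):
    """tcp pose: boat mid-height(z=10) line passes slot; boat-x coordinate x0 at slot (d = nose depth => x0=.095-d); pitch nose-down deg"""
    if x0 is None:x0=.095-d
    B=Ro.from_euler("z",yaw,degrees=True)*Ro.from_euler("y",pitch,degrees=True)
    p=S+B.apply(OFF-[x0,0,.010])+[0,0,dz]
    return p,B*tool(lean)*FL
E
python3 - <<'E'
from h import *
st()
p,R=ins(-.045);print(p);plan(p,R);plan(p+[0,0,.03],R)
E
```

```text
t 11.43 p [ 0.4087 -0.0216  0.1658] z [ 0.342 -0.001 -0.94 ] y [-0.002 -1.     0.   ] q [ 0.481 -0.257 -0.711  0.22  -0.817  0.961] gap 0.0103 F [ 0.   0.4 -1.5]
[ 0.40811522 -0.25933441  0.13      ]
t 11.43 shift [-0.103  1.981  0.281] turn [ 0.0038  0.0001 -0.01  ] rows>= 4.0
t 11.43 shift [-0.017  1.981  0.046] turn [ 0.0038  0.0001 -0.01  ] rows>= 4.0
```

Request:
{"method": "servo_tool", "body": {
  "steps": [
    {"rotation": [0, 0, 0], "translation": [0, 0.08, 0], "hand": 1},
    {"rotation": [0, 0, 0], "translation": [0, 0.25, 0.01], "hand": 1},
    {"rotation": [0, 0, 0], "translation": [0, 0.5, 0.02], "hand": 1},
    {"rotation": [0, 0, 0], "translation": [0, 0.75, 0.02], "hand": 1},
    {"rotation": [0, 0, 0], "translation": [0, 0.92, 0.02], "hand": 1},
    {"rotation": [0, 0, 0], "translation": [0, 0.99, 0.02], "hand": 1},
    {"rotation": [0, 0, 0], "translation": [0, 0.99, 0.02], "hand": 1}
  ]
}}

```text
time_s: 12.3
eef_pos: [0.4098, -0.1407, 0.1632]
orientation: [3.093, -0.005, 0.543]
ft_force: [-0.7, 0.3, -0.7]
finger_gap: 0.0106
```

Request:
{"method": "servo_tool", "body": {
  "steps": [
    {"rotation": [0, 0, 0], "translation": [-0.01, 0.08, 0.03], "hand": 1},
    {"rotation": [0.001, 0, -0.003], "translation": [-0.03, 0.25, 0.08], "hand": 1},
    {"rotation": [0.002, 0, -0.006], "translation": [-0.06, 0.5, 0.14], "hand": 1},
    {"rotation": [0.004, 0, -0.01], "translation": [-0.08, 0.75, 0.2], "hand": 1},
    {"rotation": [0.004, 0, -0.01], "translation": [-0.1, 0.92, 0.25], "hand": 1},
    {"rotation": [0.004, 0, -0.01], "translation": [-0.1, 0.99, 0.26], "hand": 1},
    {"rotation": [0.004, 0, -0.01], "translation": [-0.1, 0.99, 0.26], "hand": 1}
  ]
}}

```text
time_s: 13.18
eef_pos: [0.409, -0.2593, 0.1298]
orientation: [-3.088, -0.047, -0.542]
ft_force: [-0.3, -0.3, -1.8]
finger_gap: 0.0104
```

Run:
```python
from h import *
np.set_printoptions(precision=4,suppress=True)
st()
for n in("side","top"):
    f=env.grab_frame(n);C=cloud(f);h=cv2.cvtColor(f["image"],cv2.COLOR_RGB2HSV).astype(int);ok=f["depth"]>0
    T=ok&(C[...,0]>.45)&(C[...,0]<.625)&(C[...,1]>-.3)&(C[...,1]<-.2)&(C[...,2]>.085)&(C[...,2]<.135)
    P=C[T]
    for a in np.arange(.48,.62,.02):
        q=P[(P[:,0]>a)&(P[:,0]<a+.02)]
        if len(q)>3:print(n,round(a,2),len(q),"y",q[:,1].min(),q[:,1].max(),"z95",np.percentile(q[:,2],95),"xmax",q[:,0].max())
    O=(h[...,0]>3)&(h[...,0]<20)&(h[...,1]>90)&ok&(C[...,0]>.61)&(C[...,0]<.68)&(C[...,1]<-.2)&(C[...,1]>-.30)&(C[...,2]>.06)&(C[...,2]<.15)
    px=np.argwhere(O)[:,::-1];Q=C[O];
    if len(px):print(n,"slot",len(px),"rect@",at_z(f,cv2.minAreaRect(px.astype(np.float32))[0],.105),"cloud",Q.min(0),Q.max(0))
    im=f["image"];c=proj(f,S).astype(int);s=c-[50,40]
    save(f,f"b_{n}.png",(s[0],s[1],s[0]+100,s[1]+100),4)
a=np.hstack([cv2.imread("pics/b_side.png"),cv2.imread("pics/b_top.png")]);cv2.imwrite("pics/preslot.png",a)
p,R=ins(-.045);plan(p,R)
```

```text
t 13.18 p [ 0.409  -0.2593  0.1298] z [ 0.34   0.011 -0.94 ] y [ 0.031 -1.    -0.001] q [-0.342  0.016 -0.434 -0.174 -0.803  2.044] gap 0.0104 F [-0.3 -0.3 -1.8]
side 0.48 57 y -0.2758417781908022 -0.22975183046027234 z95 0.11723729271595006 xmax 0.49991414848375115
side 0.5 67 y -0.276921680787378 -0.2290416242071106 z95 0.11518019140609091 xmax 0.5195440388184954
side 0.52 74 y -0.2798940709833433 -0.2299026318228519 z95 0.11619968308769747 xmax 0.5397212204865977
side 0.54 74 y -0.28176495095511644 -0.22763020576169116 z95 0.1159277793618295 xmax 0.5598504544786697
side 0.56 73 y -0.2756728011517837 -0.22795469898298118 z95 0.11476755283026976 xmax 0.5795284171878162
side 0.58 57 y -0.27328267809857704 -0.22631341114688935 z95 0.11544913296862384 xmax 0.5966527733192241
side slot 58 rect@ [ 0.6408 -0.2506  0.105 ] cloud [ 0.6276 -0.29    0.0816] [ 0.6521 -0.2135  0.1331]
top 0.48 56 y -0.2653649539971604 -0.24621866392562225 z95 0.1072349400813512 xmax 0.49854459914083044
top 0.5 122 y -0.2766345301805375 -0.234047961925041 z95 0.11663328700526819 xmax 0.5198643376090253
top 0.52 132 y -0.27723470177014703 -0.23321874850206417 z95 0.11492049850969804 xmax 0.5399781220261062
top 0.54 126 y -0.27752674003809585 -0.23225631062846122 z95 0.11393784028029477 xmax 0.5596840093175944
top 0.56 125 y -0.277196052171058 -0.23147868352724182 z95 0.11549715466458385 xmax 0.5798316700228434
top 0.58 119 y -0.2743275764802623 -0.23066331365973303 z95 0.11374654426082498 xmax 0.599702127934152
top slot 84 rect@ [ 0.642  -0.2521  0.105 ] cloud [ 0.6314 -0.2866  0.0784] [ 0.6524 -0.2159  0.1303]
t 13.28 shift [-0.007  0.004 -0.002] turn [-0.0001  0.0004 -0.0001] rows>= 1.0
```

View pics/preslot.png

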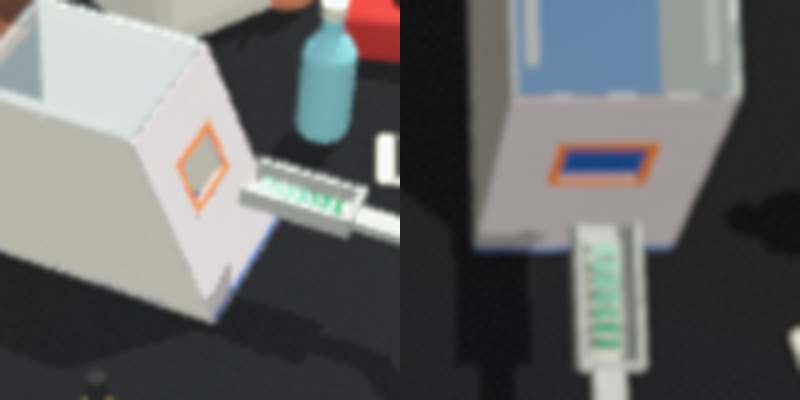

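The boat nose is lined up with the slot: boat centreline extrapolates to y −0.251 at the slot versus −0.252 measured, mid-height 0.1045 versus 0.105. Clearances are ~7 mm, so I'll insert level.

Request:
{"method": "servo_tool", "body": {
  "steps": [
    {"rotation": [0, 0, 0], "translation": [0.07, 0.005, 0.025], "hand": 1},
    {"rotation": [0, 0, 0], "translation": [0.2, 0.005, 0.073], "hand": 1},
    {"rotation": [0, 0, 0], "translation": [0.38, 0.005, 0.138], "hand": 1},
    {"rotation": [0, 0, 0], "translation": [0.56, 0.005, 0.204], "hand": 1},
    {"rotation": [0, 0, 0], "translation": [0.72, 0.005, 0.262], "hand": 1},
    {"rotation": [0, 0, 0], "translation": [0.82, 0.005, 0.298], "hand": 1},
    {"rotation": [0, 0, 0], "translation": [0.862, 0.005, 0.313], "hand": 1},
    {"rotation": [0, 0, 0], "translation": [0.862, 0.005, 0.313], "hand": 1}
  ]
}}

```text
time_s: 14.28
eef_pos: [0.5189, -0.2559, 0.1299]
orientation: [-3.088, -0.048, -0.542]
ft_force: [-0.3, -0.1, -1.2]
finger_gap: 0.0104
```

Run:
```python
from h import *
st()
p,R=ins(.065);plan(p,R)
p,R=ins(.12);plan(p,R);p1,R1=p,R
for th in (8,16,24,32,40,42):
    p,R=ins(.12,th);print(th,p.round(4));plan(p,R,p1,R1)
```

```text
t 14.28 p [ 0.5189 -0.2559  0.1299] z [ 0.34   0.011 -0.94 ] y [ 0.031 -1.    -0.001] q [-0.252  0.182 -0.259 -0.134 -0.799  1.932] gap 0.0104 F [-0.3 -0.1 -1.2]
t 14.28 shift [-0.006 -0.001 -0.003] turn [-0.0002  0.0005 -0.0001] rows>= 1.0
t 14.28 shift [ 0.425 -0.001  0.153] turn [-0.0002  0.0005 -0.0001] rows>= 1.0
8 [ 0.5772 -0.254   0.1393]
t 14.28 shift [ 0.059  0.    -0.061] turn [ 0.     -0.0444 -0.    ] rows>= 1.0
16 [ 0.5826 -0.2539  0.1479]
t 14.28 shift [ 0.126  0.    -0.113] turn [ 0.     -0.0889 -0.    ] rows>= 2.0
24 [ 0.5891 -0.2536  0.1557]
t 14.28 shift [ 0.199 -0.    -0.155] turn [ 0.     -0.1333 -0.    ] rows>= 3.0
32 [ 0.5967 -0.2534  0.1625]
t 14.28 shift [ 0.278  0.    -0.187] turn [ 0.     -0.1778 -0.    ] rows>= 3.0
40 [ 0.6051 -0.2531  0.1682]
t 14.28 shift [ 0.36   0.    -0.208] turn [ 0.     -0.2222 -0.    ] rows>= 4.0
42 [ 0.6073 -0.2531  0.1694]
t 14.28 shift [ 0.381  0.    -0.211] turn [ 0.     -0.2333 -0.    ] rows>= 4.0
```

Request:
{"method": "servo_tool", "body": {
  "steps": [
    {"rotation": [0, 0, 0], "translation": [0.06, 0, 0.021], "hand": 1},
    {"rotation": [0, 0, 0], "translation": [0.16, 0, 0.057], "hand": 1},
    {"rotation": [0, 0, 0], "translation": [0.28, 0, 0.1], "hand": 1},
    {"rotation": [0, 0, 0], "translation": [0.38, 0, 0.137], "hand": 1},
    {"rotation": [0, 0, 0], "translation": [0.425, 0, 0.153], "hand": 1},
    {"rotation": [0, 0, 0], "translation": [0.425, 0, 0.153], "hand": 1}
  ]
}}

```text
time_s: 15.02
eef_pos: [0.5733, -0.2541, 0.1297]
orientation: [-3.088, -0.049, -0.541]
ft_force: [-0.5, 0.4, -1.2]
finger_gap: 0.0103
```

Request:
{"method": "servo_tool", "body": {
  "steps": [
    {"rotation": [0, -0.022, 0], "translation": [0.029, 0, -0.031], "hand": 1},
    {"rotation": [0, -0.044, 0], "translation": [0.059, 0, -0.061], "hand": 1},
    {"rotation": [0, -0.067, 0], "translation": [0.092, 0, -0.088], "hand": 1},
    {"rotation": [0, -0.089, 0], "translation": [0.126, 0, -0.113], "hand": 1},
    {"rotation": [0, -0.111, 0], "translation": [0.162, 0, -0.135], "hand": 1},
    {"rotation": [0, -0.133, 0], "translation": [0.199, 0, -0.155], "hand": 1},
    {"rotation": [0, -0.133, 0], "translation": [0.199, 0, -0.155], "hand": 1}
  ]
}}

```text
time_s: 15.9
eef_pos: [0.5903, -0.2533, 0.1544]
orientation: [-3.139, -0.05, 0.112]
ft_force: [-0.8, -0.1, -1.7]
finger_gap: 0.0108
```

Run:
```python
from h import *
st()
for th in (28,32,36,40,42):
    p,R=ins(.12,th);plan(p,R)
```

```text
t 15.9 p [ 0.5903 -0.2533  0.1544] z [-0.071 -0.001 -0.997] y [ 0.032 -0.999 -0.001] q [-0.156  0.515  0.294  0.012 -1.42   1.756] gap 0.0108 F [-0.8 -0.1 -1.7]
t 15.9 shift [ 0.018  0.002 -0.042] turn [-0.0003 -0.0218  0.0003] rows>= 1.0
t 15.9 shift [ 0.048  0.002 -0.071] turn [-0.0003 -0.044   0.0003] rows>= 1.0
t 15.9 shift [ 0.081  0.002 -0.099] turn [-0.0003 -0.0662  0.0003] rows>= 2.0
t 15.9 shift [ 0.115  0.002 -0.124] turn [-0.0003 -0.0885  0.0003] rows>= 2.0
t 15.9 shift [ 0.133  0.002 -0.135] turn [-0.0003 -0.0996  0.0003] rows>= 2.0
```

Request:
{"method": "servo_tool", "body": {
  "steps": [
    {"rotation": [0, -0.022, 0], "translation": [0.018, 0, -0.042], "hand": 1},
    {"rotation": [0, -0.044, 0], "translation": [0.048, 0, -0.071], "hand": 1},
    {"rotation": [0, -0.055, 0], "translation": [0.064, 0, -0.085], "hand": 1},
    {"rotation": [0, -0.066, 0], "translation": [0.081, 0, -0.099], "hand": 1},
    {"rotation": [0, -0.077, 0], "translation": [0.098, 0, -0.112], "hand": 1},
    {"rotation": [0, -0.088, 0], "translation": [0.115, 0, -0.124], "hand": 1},
    {"rotation": [0, -0.1, 0], "translation": [0.133, 0, -0.135], "hand": 1},
    {"rotation": [0, -0.1, 0], "translation": [0.133, 0, -0.135], "hand": 1}
  ]
}}

```text
time_s: 16.9
eef_pos: [0.6075, -0.2527, 0.1683]
orientation: [3.079, 0.05, -0.6]
ft_force: [0.2, 0.0, -2.5]
finger_gap: 0.0105
```

Run:
```python
from h import *
st()
f=env.grab_frame("top");c=proj(f,S+[.06,0,0]).astype(int)
save(f,"tip.png",(c[0]-50,c[1]-60,c[0]+50,c[1]+40),5)
C=cloud(f)
```

```text
t 16.9 p [ 0.6075 -0.2527  0.1683] z [-0.375 -0.01  -0.927] y [ 0.032 -0.999 -0.002] q [-0.125  0.785  0.73   0.06  -1.896  1.737] gap 0.0105 F [ 0.2  0.  -2.5]
```

View pics/tip.png

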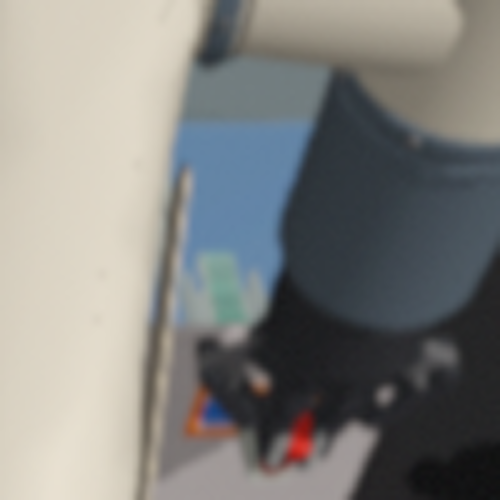

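The boat is inside and tipped; I see the trough end and green tips around (225,285) in the crop, partly hidden by the wrist. Measuring where the stick is.

Run:
```python
from h import *
np.set_printoptions(precision=3,suppress=True)
st()
o=env.get_obs();B=Ro.from_rotvec(o["orientation"])*FL.inv()*tool(20).inv()
base=np.array(o["eef_pos"])-B.apply(OFF);print("nose",base+B.apply([.095,0,.01]),"pitch",np.degrees(np.arctan2(-B.apply([1,0,0])[2],B.apply([1,0,0])[0])))
for n in("top","side"):
    f=env.grab_frame(n);C=cloud(f);h=cv2.cvtColor(f["image"],cv2.COLOR_RGB2HSV).astype(int)
    G=(h[...,0]>45)&(h[...,0]<90)&(h[...,1]>35)&(h[...,2]>60)&(C[...,0]>.62)&(C[...,0]<.88)&(C[...,1]<-.17)&(C[...,1]>-.33)&(f["depth"]>0)
    P=C[G];print(n,len(P))
    if len(P):
        print(P.min(0),P.max(0)); P=(P-base)@B.as_matrix();print("in boat",P.min(0),P.max(0),np.median(P,0))
    for r in env.pinpoint("stick",f)[:3]:print(r["point"],round(r["conf"],2),proj(f,base+B.apply([.05,0,.004])))
```

```text
t 16.95 p [ 0.607 -0.253  0.169] z [-0.375 -0.01  -0.927] y [ 0.032 -0.999 -0.002] q [-0.125  0.784  0.73   0.06  -1.896  1.737] gap 0.0105 F [-0.5  0.6 -0.8]
nose [ 0.731 -0.249  0.024] pitch 42.01851296420751
top 70
[ 0.678 -0.229  0.173] [ 0.711 -0.21   0.182]
in boat [-0.047  0.022  0.09 ] [-0.021  0.04   0.113] [-0.034  0.032  0.1  ]
[184.2, 164.8] 0.7 [336.416 157.22 ]
side 0
[262.9, 211.5] 0.74 [252.454 135.66 ]
```

Run:
```python
from h import *
np.set_printoptions(precision=3,suppress=True)
o=env.get_obs();B=Ro.from_rotvec(o["orientation"])*FL.inv()*tool(20).inv()
base=np.array(o["eef_pos"])-B.apply(OFF)
f=env.grab_frame("top");C=cloud(f);h=cv2.cvtColor(f["image"],cv2.COLOR_RGB2HSV).astype(int)
G=(h[...,0]>45)&(h[...,0]<90)&(h[...,1]>35)&(h[...,2]>60)&(C[...,0]>.62)&(C[...,0]<.88)&(C[...,1]<-.17)&(C[...,1]>-.33)
px=np.argwhere(G)[:,::-1];print(px.min(0),px.max(0))
M=B.as_matrix()
for p in ([px[:,0].mean(),px[:,1].min()],[px[:,0].mean(),px[:,1].max()]):
    c,d=ray(f,p);cb=(c-base)@M;db=d@M;X=cb+db*(.013-cb[2])/db[2];print(p,"boat",X,"floor",at_z(f,p,.012))
for b in([.095,.022,.02],[.095,-.022,.02],[-.005,.022,.02],[-.005,-.022,.02]):print(b,proj(f,base+B.apply(b)))
save(f,"tip2.png",(300,120,380,190),8)
```

```text
[332 141] [339 154]
[np.float64(335.5), np.int64(141)] boat [ 0.12  -0.007  0.013] floor [ 0.751 -0.255  0.012]
[np.float64(335.5), np.int64(154)] boat [0.054 0.004 0.013] floor [ 0.711 -0.255  0.012]
[0.095, 0.022, 0.02] [327.489 143.944]
[0.095, -0.022, 0.02] [342.08  143.858]
[-0.005, 0.022, 0.02] [332.944 164.517]
[-0.005, -0.022, 0.02] [348.514 164.417]
```

View pics/tip2.png

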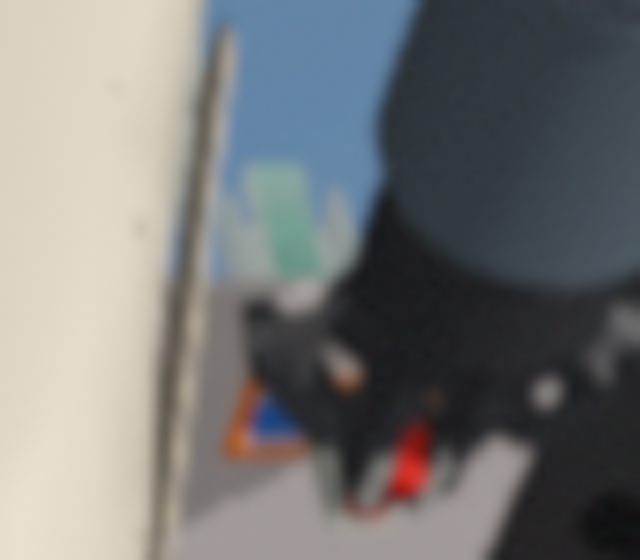

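The stick's leading end is out, ~25 mm beyond the nose and resting on the floor (tips at (275,220) in the crop, front edge past the nose rails). Withdrawing along the boat's own axis will leave it behind, so I'll draw back 70 mm and look.

Request:
{"method": "servo_tool", "body": {
  "steps": [
    {"rotation": [0, 0, 0], "translation": [-0.05, 0, -0.018], "hand": 1},
    {"rotation": [0, 0, 0], "translation": [-0.12, 0, -0.044], "hand": 1},
    {"rotation": [0, 0, 0], "translation": [-0.2, 0, -0.073], "hand": 1},
    {"rotation": [0, 0, 0], "translation": [-0.28, 0, -0.102], "hand": 1},
    {"rotation": [0, 0, 0], "translation": [-0.36, 0, -0.131], "hand": 1},
    {"rotation": [0, 0, 0], "translation": [-0.44, 0, -0.16], "hand": 1},
    {"rotation": [0, 0, 0], "translation": [-0.55, 0, -0.2], "hand": 1},
    {"rotation": [0, 0, 0], "translation": [-0.55, 0, -0.2], "hand": 1}
  ]
}}

```text
time_s: 18.2
eef_pos: [0.5547, -0.255, 0.2187]
orientation: [3.078, 0.049, -0.594]
ft_force: [1.3, 0.3, -2.1]
finger_gap: 0.0106
```

Run:
```python
from h import *
st();p,R=ins(.05,42);plan(p,R);p,R=ins(-.04,42);plan(p,R)
f=env.grab_frame("top")
save(f,"wd.png",(300,100,380,190),6)
```

```text
t 18.2 p [ 0.5547 -0.255   0.2187] z [-0.372 -0.012 -0.928] y [ 0.032 -1.    -0.   ] q [-0.137  0.653  0.61   0.066 -1.904  1.749] gap 0.0106 F [ 1.3  0.3 -2.1]
t 18.2 shift [ 0.013 -0.002  0.017] turn [ 0.     -0.0008  0.0001] rows>= 1.0
t 18.2 shift [-0.691 -0.002 -0.241] turn [ 0.     -0.0008  0.0001] rows>= 2.0
```

View pics/wd.png

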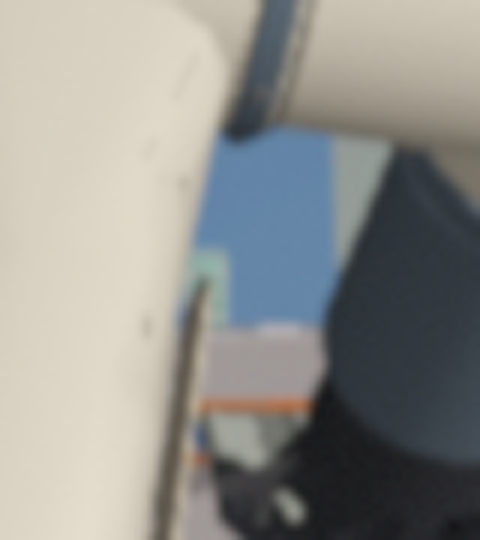

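The stick's front edge is still at native px ~(335,142), so it stayed put while the boat withdrew. Drawing fully out.

Request:
{"method": "servo_tool", "body": {
  "steps": [
    {"rotation": [0, 0, 0], "translation": [-0.08, 0, -0.02], "hand": 1},
    {"rotation": [0, 0, 0], "translation": [-0.2, 0, -0.06], "hand": 1},
    {"rotation": [0, 0, 0], "translation": [-0.35, 0, -0.12], "hand": 1},
    {"rotation": [0, 0, 0], "translation": [-0.5, 0, -0.17], "hand": 1},
    {"rotation": [0, 0, 0], "translation": [-0.65, 0, -0.225], "hand": 1},
    {"rotation": [0, 0, 0], "translation": [-0.8, 0, -0.28], "hand": 1},
    {"rotation": [0, 0, 0], "translation": [-0.8, 0, -0.28], "hand": 1}
  ]
}}

```text
time_s: 19.12
eef_pos: [0.4778, -0.2576, 0.2868]
orientation: [3.079, 0.048, -0.591]
ft_force: [1.2, -0.4, -1.6]
finger_gap: 0.0106
```

Run:
```python
from h import *
st()
f=env.grab_frame("top")
save(f,"out.png",(290,90,390,190),5)
for r in env.pinpoint("stick",f)[:3]:print(r["point"],r["conf"],at_z(f,r["point"],.006))
h=cv2.cvtColor(f["image"],cv2.COLOR_RGB2HSV).astype(int);C=cloud(f)
G=(h[...,0]>45)&(h[...,0]<90)&(h[...,1]>35)&(h[...,2]>60)&(C[...,0]>.62)&(C[...,0]<.88)&(C[...,1]<-.17)&(C[...,1]>-.33)
px=np.argwhere(G)[:,::-1];print(len(px),px.min(0),px.max(0)) if len(px) else 0
p=np.array([.40,-.20,.26]);plan(p,tool(20)*FL)
```

```text
t 19.12 p [ 0.4778 -0.2576  0.2868] z [-0.37  -0.012 -0.929] y [ 0.031 -1.     0.   ] q [-0.158  0.486  0.494  0.075 -1.95   1.775] gap 0.0106 F [ 1.2 -0.4 -1.6]
t 19.23 shift [-0.514 -0.496  0.429] turn [-2.000e-04  2.328e-01  1.030e-02] rows>= 4.0
```

View pics/out.png

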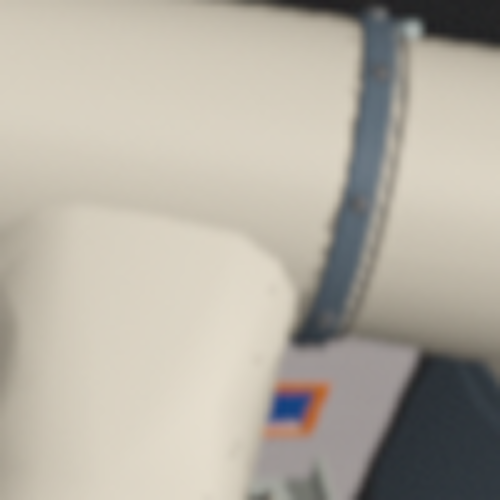

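The boat is fully out with its nose ~40 mm clear of the cover. I've used my image views, so I'll check numerically from here. Now levelling and going back to the mat.

Request:
{"method": "servo_tool", "body": {
  "steps": [
    {"rotation": [0, 0.03, 0.001], "translation": [-0.1, -0.06, 0.05], "hand": 1},
    {"rotation": [0, 0.07, 0.003], "translation": [-0.2, -0.16, 0.13], "hand": 1},
    {"rotation": [0, 0.11, 0.005], "translation": [-0.3, -0.26, 0.22], "hand": 1},
    {"rotation": [0, 0.15, 0.007], "translation": [-0.4, -0.36, 0.3], "hand": 1},
    {"rotation": [0, 0.19, 0.009], "translation": [-0.48, -0.45, 0.38], "hand": 1},
    {"rotation": [0, 0.233, 0.01], "translation": [-0.514, -0.496, 0.429], "hand": 1},
    {"rotation": [0, 0.233, 0.01], "translation": [-0.514, -0.496, 0.429], "hand": 1}
  ]
}}

```text
time_s: 20.1
eef_pos: [0.3971, -0.1993, 0.2586]
orientation: [-3.092, -0.001, -0.545]
ft_force: [-0.5, 0.2, -1.2]
finger_gap: 0.0105
```

Request:
{"method": "servo_tool", "body": {
  "steps": [
    {"rotation": [0, 0, 0], "translation": [0, -0.25, 0], "hand": 1},
    {"rotation": [0, 0, 0], "translation": [0, -0.5, 0], "hand": 1},
    {"rotation": [0, 0, 0], "translation": [0, -0.75, 0], "hand": 1},
    {"rotation": [0, 0, 0], "translation": [0, -1, 0], "hand": 1},
    {"rotation": [0, 0, 0], "translation": [0, -1, 0], "hand": 1}
  ]
}}

```text
time_s: 20.72
eef_pos: [0.3973, -0.0774, 0.2585]
orientation: [-3.093, -0.007, -0.541]
ft_force: [1.1, -0.2, -2.2]
finger_gap: 0.0105
```

Request:
{"method": "servo_tool", "body": {
  "steps": [
    {"rotation": [0, 0, 0], "translation": [0, -0.25, 0], "hand": 1},
    {"rotation": [0, 0, 0], "translation": [0, -0.5, 0], "hand": 1},
    {"rotation": [0, 0, 0], "translation": [0, -0.75, 0], "hand": 1},
    {"rotation": [0, 0, 0], "translation": [0, -1, 0], "hand": 1},
    {"rotation": [0, 0, 0], "translation": [0, -1, 0], "hand": 1}
  ]
}}

```text
time_s: 21.35
eef_pos: [0.3971, 0.0439, 0.2583]
orientation: [-3.094, -0.011, -0.539]
ft_force: [0.2, -1.3, -2.0]
finger_gap: 0.0106
```

Run:
```python
from h import *
np.set_printoptions(precision=4,suppress=True)
st()
plan([.48,.13,.20],tool(20)*FL)
for n in("top","side"):
    f=env.grab_frame(n)
    h=cv2.cvtColor(f["image"],cv2.COLOR_RGB2HSV).astype(int);C=cloud(f)
    v,u=np.mgrid[:384,:512]
    G=(h[...,0]>45)&(h[...,0]<90)&(h[...,1]>35)&(h[...,2]>60)&(u>300)&(u<390)&(v>90)&(v<195)
    if n=="side":G=(h[...,0]>45)&(h[...,0]<90)&(h[...,1]>25)&(h[...,2]>60)&(u>205)&(u<285)&(v>80)&(v<165)
    px=np.argwhere(G)[:,::-1]
    if len(px):
        r=cv2.minAreaRect(px.astype(np.float32));print(n,len(px),px.min(0),px.max(0),r,at_z(f,r[0],.015),at_z(f,px.min(0),.015),at_z(f,px.max(0),.015))
    for r in env.pinpoint("stick",f)[:3]:print(n,np.round(r["point"],1),round(r["conf"],2),at_z(f,r["point"],.006))
    for r in env.outline_of("stick",f)[:2]:
        q=np.argwhere(r["mask"])[:,::-1];print(" mask",round(r["conf"],2),len(q),cv2.minAreaRect(q.astype(np.float32)))
```

```text
t 21.35 p [0.3971 0.0439 0.2583] z [ 0.338  0.002 -0.941] y [ 0.007 -1.     0.   ] q [ 0.724 -0.324 -0.526  0.25  -1.118  0.773] gap 0.0106 F [ 0.2 -1.3 -2. ]
t 21.35 shift [ 0.491 -0.713  0.692] turn [-0.0007  0.0013  0.0022] rows>= 3.0
top 34 [332 143] [336 151] ((334.0, 147.0), (8.0, 4.0), 90.0) [ 0.7316 -0.2502  0.015 ] [ 0.7439 -0.244   0.015 ] [ 0.7194 -0.2563  0.015 ]
 mask 0.61 994 ((148.0701446533203, 309.29638671875), (42.31111526489258, 26.974178314208984), 70.34617614746094)
```

Request:
{"method": "servo_tool", "body": {
  "steps": [
    {"rotation": [0, 0, 0], "translation": [0.12, -0.18, 0.17], "hand": 1},
    {"rotation": [0, 0, 0], "translation": [0.25, -0.36, 0.35], "hand": 1},
    {"rotation": [0, 0.001, 0.001], "translation": [0.37, -0.53, 0.52], "hand": 1},
    {"rotation": [-0.001, 0.001, 0.002], "translation": [0.491, -0.713, 0.692], "hand": 1},
    {"rotation": [-0.001, 0.001, 0.002], "translation": [0.491, -0.713, 0.692], "hand": 1}
  ]
}}

```text
time_s: 22.28
eef_pos: [0.4807, 0.1276, 0.1989]
orientation: [3.092, -0.006, 0.541]
ft_force: [0.2, -0.5, -1.5]
finger_gap: 0.0103
```

Run:
```python
from h import *
st()
plan([.57,.212,.12],tool(20)*FL)
plan([.57,.212,.0385],tool(20)*FL,np.array([.57,.212,.12]),tool(20)*FL)
```

```text
t 22.27 p [0.4807 0.1276 0.1989] z [ 0.34  -0.004 -0.94 ] y [-0.005 -1.     0.002] q [ 0.744 -0.061 -0.5    0.302 -0.898  0.661] gap 0.0103 F [ 0.2 -0.5 -1.5]
t 22.27 shift [ 0.474 -0.708  0.868] turn [ 0.0012  0.0007 -0.0011] rows>= 3.0
t 22.27 shift [-0.232 -0.     0.638] turn [0. 0. 0.] rows>= 2.0
```

Request:
{"method": "servo_tool", "body": {
  "steps": [
    {"rotation": [0, 0, 0], "translation": [0.12, -0.18, 0.22], "hand": 1},
    {"rotation": [0, 0, 0], "translation": [0.24, -0.36, 0.44], "hand": 1},
    {"rotation": [0.001, 0, 0], "translation": [0.36, -0.54, 0.66], "hand": 1},
    {"rotation": [0.001, 0.001, -0.001], "translation": [0.474, -0.708, 0.868], "hand": 1},
    {"rotation": [0.001, 0.001, -0.001], "translation": [0.474, -0.708, 0.868], "hand": 1}
  ]
}}

```text
time_s: 22.9
eef_pos: [0.5704, 0.2115, 0.1183]
orientation: [3.092, -0.001, 0.543]
ft_force: [-0.4, -0.5, -2.2]
finger_gap: 0.0104
```

Run:
```python
from h import *
st()
for n in("side","top"):
    f=env.grab_frame(n);C=cloud(f)
    T=(C[...,0]>.655)&(C[...,0]<.85)&(C[...,1]>.14)&(C[...,1]<.28)&(C[...,2]>.06)&(C[...,2]<.2)&(f["depth"]>0)
    P=C[T];print(n,len(P),P.max(0).round(4))
    for a in (.66,.69,.72,.74):
        q=P[(P[:,0]>a)&(P[:,0]<a+.02)]
        if len(q):print(round(a,2),len(q),"y",q[:,1].min(),q[:,1].max(),"z95",np.percentile(q[:,2],95),"z5",np.percentile(q[:,2],5))
plan([.57,.212,.045],tool(20)*FL)
plan([.57,.212,.0375],tool(20)*FL)
```

```text
t 22.9 p [0.5704 0.2115 0.1183] z [ 0.341 -0.003 -0.94 ] y [-0.001 -1.     0.003] q [ 0.739  0.232 -0.412  0.367 -0.701  0.575] gap 0.0104 F [-0.4 -0.5 -2.2]
side 536 [0.7595 0.2367 0.1073]
0.66 84 y 0.18954783157051952 0.2364986562395007 z95 0.10439908585755828 z5 0.08478632270445169
0.69 100 y 0.1887174201693034 0.23507569781256146 z95 0.10239465890471676 z5 0.08465063908384106
0.72 106 y 0.18947316569899553 0.2366766822926358 z95 0.10370393396420495 z5 0.08367664061835055
0.74 90 y 0.1879376304742314 0.2364629142438512 z95 0.10284807221268444 z5 0.08433863880049426
top 592 [0.7607 0.2326 0.1075]
0.66 109 y 0.18805147931387053 0.2325768266019173 z95 0.10513468322970328 z5 0.08490820517278351
0.69 118 y 0.18783406705980288 0.23148944151631234 z95 0.10395547265477198 z5 0.08316018173916932
0.72 116 y 0.1874189948141344 0.23225160290593103 z95 0.10315431241058934 z5 0.0834873247560794
0.74 112 y 0.18830911033765307 0.23231186417891336 z95 0.10420536127562505 z5 0.08403504945904143
t 23.0 shift [-0.215 -0.008  0.588] turn [ 0.0004 -0.0002 -0.0003] rows>= 2.0
t 23.0 shift [-0.236 -0.008  0.647] turn [ 0.0004 -0.0002 -0.0003] rows>= 2.0
```

Level, aligned and empty in place over the mat. Lowering the last part slowly.

Request:
{"method": "servo_tool", "body": {
  "steps": [
    {"rotation": [0, 0, 0], "translation": [-0.06, -0.004, 0.17], "hand": 1},
    {"rotation": [0, 0, 0], "translation": [-0.13, -0.008, 0.36], "hand": 1},
    {"rotation": [0, 0, 0], "translation": [-0.19, -0.008, 0.52], "hand": 1},
    {"rotation": [0, 0, 0], "translation": [-0.215, -0.008, 0.588], "hand": 1},
    {"rotation": [0, 0, 0], "translation": [-0.226, -0.008, 0.62], "hand": 1},
    {"rotation": [0, 0, 0], "translation": [-0.236, -0.008, 0.647], "hand": 1},
    {"rotation": [0, 0, 0], "translation": [-0.236, -0.008, 0.647], "hand": 1}
  ]
}}

```text
time_s: 23.88
eef_pos: [0.5703, 0.2121, 0.038]
orientation: [3.093, -0.002, 0.547]
ft_force: [-0.2, -0.4, -1.0]
finger_gap: 0.0108
```

Request:
{"method": "servo_tool", "body": {
  "steps": [
    {"rotation": [0, 0, 0], "translation": [-0.003, 0, 0.009], "hand": 1},
    {"rotation": [0, 0, 0], "translation": [-0.003, 0, 0.009], "hand": 1}
  ]
}}

```text
time_s: 24.12
eef_pos: [0.5705, 0.2122, 0.0371]
orientation: [3.093, -0.002, 0.548]
ft_force: [-0.1, 0.2, -0.5]
finger_gap: 0.0105
```

Request:
{"method": "servo_tool", "body": {
  "steps": [
    {"rotation": [0, 0, 0], "translation": [0, 0, 0], "hand": 0.8},
    {"rotation": [0, 0, 0], "translation": [0, 0, 0], "hand": 0.6},
    {"rotation": [0, 0, 0], "translation": [0, 0, 0], "hand": 0.3},
    {"rotation": [0, 0, 0], "translation": [0, 0, 0], "hand": 0},
    {"rotation": [0, 0, 0], "translation": [0, 0, 0], "hand": 0},
    {"rotation": [0, 0, 0], "translation": [0, 0, 0], "hand": 0}
  ]
}}

```text
time_s: 24.88
eef_pos: [0.5705, 0.2123, 0.0371]
orientation: [3.093, -0.002, 0.548]
ft_force: [-0.0, -0.0, 0.2]
finger_gap: 0.0855
```

Request:
{"method": "servo_tool", "body": {
  "steps": [
    {"rotation": [0, 0, 0], "translation": [0, 0, -0.2], "hand": 0},
    {"rotation": [0, 0, 0], "translation": [0, 0, -0.6], "hand": 0},
    {"rotation": [0, 0, 0], "translation": [0, 0, -0.98], "hand": 0},
    {"rotation": [0, 0, 0], "translation": [0, 0, -0.98], "hand": 0}
  ]
}}

```text
time_s: 25.38
eef_pos: [0.5311, 0.2142, 0.152]
orientation: [-3.087, 0.001, -0.556]
ft_force: [0.6, -0.3, -0.3]
finger_gap: 0.0852
```

Request:
{"method": "servo_tool", "body": {
  "steps": [
    {"rotation": [0, 0, 0], "translation": [-0.5, 0, -0.3], "hand": 0},
    {"rotation": [0, 0, 0], "translation": [-0.9, 0, -0.6], "hand": 0},
    {"rotation": [0, 0, 0], "translation": [-0.9, 0, -0.9], "hand": 0},
    {"rotation": [0, 0, 0], "translation": [-0.9, 0, -0.9], "hand": 0}
  ]
}}

```text
time_s: 25.88
eef_pos: [0.392, 0.2152, 0.2178]
orientation: [-3.081, -0.001, -0.56]
ft_force: [1.2, 0.1, -0.2]
finger_gap: 0.0858
```

Run:
```python
from h import *
np.set_printoptions(precision=4,suppress=True)
st()
for n in("side","top"):
    f=env.grab_frame(n);C=cloud(f);h=cv2.cvtColor(f["image"],cv2.COLOR_RGB2HSV).astype(int);ok=f["depth"]>0;v,u=np.mgrid[:384,:512]
    reg=ok&(C[...,0]>.5)&(C[...,0]<.85)&(C[...,1]>.17)&(C[...,1]<.27)
    red=((h[...,0]<8)|(h[...,0]>172))&(h[...,1]>170)&reg
    P=C[red];print(n,"red",len(P),P.min(0),P.max(0))
    P=C[reg&~red&(C[...,0]>.64)&(C[...,2]>.0155)&(C[...,2]<.05)];print(" trough",P.min(0),P.max(0),np.percentile(P[P[:,0]<.69][:,2],90),np.percentile(P[P[:,0]>.72][:,2],90))
    inn=reg&(C[...,0]>.67)&(C[...,0]<.75)&(abs(C[...,1]-.21)<.01);print(" inner floor z",np.median(C[inn][:,2]))
    s=(u>300)&(u<390)&(v>90)&(v<195) if n=="top" else (u>205)&(u<290)&(v>80)&(v<165)
    G=(h[...,0]>45)&(h[...,0]<90)&(h[...,1]>(35 if n=="top" else 20))&(h[...,2]>60)&s
    px=np.argwhere(G)[:,::-1]
    if len(px):print(" green",len(px),px.min(0),px.max(0),at_z(f,px.min(0),.015),at_z(f,px.max(0),.015),"slot px",proj(f,S))
    for l in["polish_a","cup","can","spray","phone"]:
        print(" ",l,[(np.round(at_depth(f,r["point"]),3),round(r["conf"],2)) for r in env.pinpoint(l,f)[:2]])
    np.save(f"pics/{n}_fin.npy",f["image"])
a=np.load("pics/top_fin.npy")[134:160:2,326:346:1].astype(int)
for r in np.load("pics/top_fin.npy")[134:160].astype(int):print(" ".join("%3d/%3d/%3d"%tuple(r[c]) for c in range(326,344,2)))
```

```text
t 25.88 p [0.392  0.2152 0.2178] z [ 0.352  0.01  -0.936] y [ 0.003 -1.    -0.009] q [ 1.113 -0.162 -0.564  0.372 -1.026  0.287] gap 0.0858 F [ 1.2  0.1 -0.2]
side red 97 [0.5497 0.2105 0.0163] [0.6014 0.2211 0.0744]
 trough [0.6569 0.1894 0.0155] [0.7579 0.2367 0.0262] 0.02362524660979319 0.02293331019735982
 inner floor z 0.006067592976445299
  polish_a [(array([0.519, 0.02 , 0.024]), 0.7), (array([ 0.604, -0.014,  0.015]), 0.56)]
  cup [(array([0.813, 0.047, 0.02 ]), 0.89)]
  can [(array([0.598, 0.492, 0.054]), 0.68)]
  spray [(array([ 0.593, -0.452,  0.018]), 0.56)]
  phone [(array([ 0.472, -0.474,  0.01 ]), 0.56)]
top red 67 [0.5544 0.2043 0.0318] [0.6044 0.2151 0.0736]
 trough [0.6628 0.1887 0.0155] [0.7608 0.2338 0.0247] 0.02300705266438762 0.023643220416002635
 inner floor z 0.004344721989477094
 green 35 [332 143] [336 151] [ 0.7439 -0.244   0.015 ] [ 0.7194 -0.2563  0.015 ] slot px [341.4679 171.6821]
  polish_a [(array([0.521, 0.013, 0.072]), 0.67), (array([ 0.613, -0.021,  0.034]), 0.52)]
  cup [(array([0.829, 0.009, 0.004]), 0.91)]
  can [(array([0.609, 0.448, 0.081]), 0
[... 2289 characters left out ...]
/159 147/165/159 123/145/164 109/135/164 113/137/166
131/141/160 137/147/163 161/166/170 163/172/167 149/162/156 145/157/152 136/146/158 128/139/158 136/146/162
156/154/159 160/158/162 172/170/170 172/172/169 161/161/159 159/158/156 157/156/158 152/150/155 155/154/159
166/160/160 167/161/161 170/164/163 170/165/163 166/161/160 165/159/158 165/159/158 162/156/156 162/157/156
163/156/154 164/157/155 164/157/155 163/157/155 163/156/155 163/156/154 164/157/155 162/155/154 161/155/153
161/154/153 160/153/152 160/153/152 160/153/152 160/153/151 161/154/153 160/154/152 160/153/151 160/153/152
161/154/153 161/154/152 160/154/152 160/154/152 161/154/152 160/153/152 160/153/152 159/153/152 160/153/152
```

```bash
python3 -c "
from station import env
print(env.sign_off())"
```

```text
the job is handed in; nothing more can be done
None
```

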